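# Lock a filter cartridge into a ward air cleaner

### The job

Fit the blue and white filter cartridge into the tilted port of the air cleaner: feel for the collar's slots, push it in against its spring and turn it clockwise about a quarter turn to the stop, so that its lugs spring back up into their notches and hold it when you let go. Leave the jar, the carton and the tape roll where they are.

Things in the scene. Friction and masses are not known exactly. Their poses are not given: they have to be found in the camera images.
- cartridge: Loose filter cartridge, 0.2 kg, 86 mm tall, standing on its nose. Origin: centre of the nose's underside; z up its axis. Nose: blue, 40 mm across, heights 0 to 24 mm, lowest 4 mm tapered to 34 mm; white canister 56 mm across, heights 24 to 54 mm; blue grip bar on top. A half turn about z makes no difference.
- grip_bar (a point): Point to grasp in the cartridge's grip bar, on its axis 77 mm above its origin, 9 mm under the bar's top. The bar is 50 mm long along the cartridge's x (in line with the lugs), 22 mm wide (y), heights 54 to 86 mm. Axes as the cartridge's.
- lug (a point): Outer end of one of the cartridge's two lugs, which stand out of the nose along its +x and -x to 26 mm from the axis, each 8 mm wide (y), at heights 8 to 13 mm above the cartridge's origin.
- cleaner: Fixed white air cleaner, 225 mm (x) by 205 mm (y), 150 mm high; origin at the centre of its underside, front to its own -x. The face with the port slopes down to the front by 30 degrees.
- port: The cleaner's port: grey barrel 75 mm across, 40 mm tall, with a black bayonet collar of 43 mm bore in it. Origin: centre of the open mouth; z out of the mouth along the port's axis, 30 degrees off vertical, leaning to the cleaner's front; x up the slope to the cleaner's back. Nothing stands above it.
- slots (a point): On the port's axis, halfway down the collar's lip, which is 8 mm thick from the mouth; axes as the port's. Two opposite slots 12 mm wide let the lugs in. Nominally one lies at 35 degrees from +x towards +y, the other opposite, but the collar may stand up to 20 degrees off either way: not reported, to be felt or seen. The collar is too stiff to be turned by the cartridge.
- notches (a point): On the port's axis at the lip's underside, 8 mm below the mouth; axes as the port's. Under the lip the lugs turn clockwise only (seen from outside), 70 degrees from the slots to two notches 12 mm wide that end at a stop and rise 4 mm into the lip. To turn, the cartridge's origin must be over 21 mm below the mouth (at 24 the canister meets the collar); locked it is at 17 mm.
- plunger_rest (a point): On the port's axis, 10 mm below the mouth: where the top of the spring plunger (orange disc, 35 mm across) rests, meeting the nose. It pushes out with 3.5 N there, rising to 7 N at 24 mm depth. Lugs resting on the lip: the cartridge's origin is 8 mm below the mouth; let go unlocked it rises to 10 mm.
- jar: Bystander: jar with a yellow label, 60 mm across, 75 mm high; origin at the centre of its underside.
- carton: Bystander: cardboard carton with a blue band, 70 by 110 mm, 50 mm high; origin at the centre of its underside.
- tape: Bystander: roll of paper tape lying flat, 72 mm across, 25 mm high; origin at the centre of its underside.
There are look-alikes about, which are no part of the job. What is shaped like the cartridge but green or pink is not meant.

How it is judged:
On the way:
1. the cartridge is pushed into the port deep enough for its lugs to pass under the lip (20.5 mm or more) (z of cartridge in the frame of port below -0.0205 m and distance between cartridge and port below 0.028 m and angle between the z axis of cartridge and the z axis of port, either way round below 0.12 rad), for 0.1 s.
At the end, for the whole second after the job is handed in: the cartridge sits released and still in the port, in line with it within about 6 degrees, held against the spring with its lugs in the notches: its nose 15 to 19.3 mm below the mouth (unlocked it rises to 10 mm, turned part way it stays at 21 mm) (z of cartridge in the frame of port between -0.0193 and -0.015 m and distance between cartridge and port below 0.0205 m and angle between the z axis of cartridge and the z axis of port, either way round below 0.1 rad and linear speed of cartridge below 0.01 m/s and angular speed of cartridge below 0.1 rad/s); the robot touches nothing.
It fails at once if the jar is shoved more than 20 mm or tipped over (distance of jar from where it was at the start of the episode above 0.02 m or angle between jar's own z axis and vertical above 0.4 rad).
It fails at once if the carton is shoved more than 20 mm or tipped over (distance of carton from where it was at the start of the episode above 0.02 m or angle between carton's own z axis and vertical above 0.4 rad).
It fails at once if the tape roll is shoved more than 20 mm or tipped over (distance of tape from where it was at the start of the episode above 0.02 m or angle between tape's own z axis and vertical above 0.4 rad).
It also fails if it takes over 64 s, if anything falls off the work surface, if the arm or the gripper's body presses on something with over 40 N, if the wrist force passes 120 N, or if a joint passes its speed limit or range.

### The arm

A 7-joint arm with a two-finger parallel gripper is mounted at the origin on the work surface. World frame = base frame: x ahead of the robot, y to its left, z up, the work surface at z = 0. Lengths are in m, angles in rad, forces in N, time in s.
With the tool pointing down it reaches from about 0.425 to 0.875 m from the base axis. Payload 4.7 kg.
Tool frame: the origin (TCP) lies on the centre line of the jaws, within the pads' length; the fingertips stand 19 mm ahead of it and the grasp point (between the pads) is the TCP; x points along the fingers, y is the direction in which the jaws open and shut, and the axes are right-handed (so a half turn about x gives the same grasp; the last joint's range is limited). The gripper opens to 87 mm and grips with 3 to 60 N. Pads are 19 mm wide; open, the fingers measure 117 mm over their backs; the gripper's body (75 mm by 190 mm) begins 51 mm behind the grasp point.
Start: joints at [0.014, 0.321, -0.07, 1.45, 0.023, 1.371, -0.057], TCP at [0.65, -0, 0.218] pointing down, gripper open.
Joint ranges: [-2.86, 2.86], [-0.3, 2.09], [-1.38, 1.24], [0.06, 2.45], [-1.56, 4.7], [0.09, 2.05], [-2.69, 2.69]. Speed limits (rad/s): [2.57, 2.57, 3.14, 3.14, 3.14, 3.14, 3.14].

### API

Orientations are given as a unit quaternion [x, y, z, w].
In Python, from rig import observe, get_image, ticket, search_frame, mark_of gives the robot as it stands.
- The arm moves only by the tool move_arm, never from a script. Its argument "commands" is a list that holds one entry, the list of rows, each a list of 5 numbers: the shift along the tool's x, y, z in m, then the turn about the tool's x in degrees, then the closure, from -1 (fully open) to 1 (shut). A call has 1 to 8 rows; each row shifts and turns the pose as measured when the row begins, along the tool's axes as they then stand; what a row does not reach is not made up. A row lasts 1/8 s, in which the tool goes at most 62.5 mm and 10.7 degrees, less where a joint would pass 70% of its speed; a pose out of reach is approached as far as the arm can. A call with a gripper value outside its range is refused whole. The fingers move at their own pace and stop on an object; "grip_force" is the grip in N (left out, the last holds). Time passes only in rows, so rows that do not move let the fingers close. It gives the time, the measured TCP pose, the force and the opening at its end, in the units of the state.
- observe(): the state, without advancing time (a new reading comes with each control period).
- get_image(name): name is "scene" or "side" or "wrist"; returns a dict with "frame" (420x560x3 uint8, red, green, blue), "fx", "fy", "cx", "cy" (pixels), "cam_to_world" (4x4, takes a point from camera to world coordinates); the wrist camera has in their place "tool_from_camera" (4x4, takes a point from camera to tool coordinates, whose origin is the TCP and whose axes are the tool frame's). Camera axes: x right, y down, z forward; pixel columns grow to the right and rows downward; lengths in m; the calibration is good to about 2 mm. The wrist camera is an equidistant fisheye: a pixel r from the principal point sees the ray r / f radians off the axis. A picture is of the moment at which its call begins: read the wrist's pose just before it. There is no depth.
- ticket.close_job(): hands the job in, once; it reports no verdict.
Trained networks look in a picture, given as the dict that the camera call returned (one of the last four; its "shot" number tells which), for a name from the list of things; names that differ only in an ending like _2 or _b are one class to them, and where a whole thing is asked for, a point or a joint stands for the part that bears it (a point fixed in the world has none). Each returns a list of dicts, best first, with "p" (0 to 1); they miss things now and then, are a little off and sometimes report something else, mostly with a low value. They report only what shows in the picture. A call takes as long as a camera call. They do not tell look-alikes from the thing itself.
- search_frame(label, picture): "pixel" ([row, column] in pixels, amid what is visible of it).
- mark_of(label, picture): "pixel" ([row, column] in pixels: a listed point, or the origin of a listed thing).
The state is a dict: "time_s": time; "joint_pos": joint angles; "joint_vel": joint speeds; "joint_torque": joint torques, N m; "eef_pos": TCP position; "tcp_rot": TCP orientation; "contact_force": force on the tool from outside, world axes, zero at the start; "ft_torque": the same for the moment, N m; "grip_width": finger opening in m.
Only numpy, scipy, OpenCV 4.12 (cv2) and the standard library are available. Lean on these libraries where they do the work, as an engineer would, in place of code of your own. Each camera call takes 0.05 s, during which the arm holds its last target.

## Working session

There is one attempt and no reset: what is moved stays moved. The work goes in short steps, Python scripts to look and compute and a tool call to move; the robot and the scene stay as the last step left them, time stands still between calls to the robot, and variables do not carry over. Pictures are saved under pics/ and viewed, and the job is handed in when it is done.

Besides the shell and the picture viewer there is one more tool, called after "Call:" in YAML: its name, and indented under it one key for each argument. move_arm: Moves the arm, as the interface text tells. Its arguments: {"type":"object","properties":{"commands":{"type":"array"},"grip_force":{"type":"number"}},"required":["commands"]}

```bash
ls; mkdir -p pics
python3 - <<'E'
from rig import observe,get_image,search_frame,mark_of
import cv2,numpy as np
s=observe();print({k:np.round(v,3).tolist() for k,v in s.items()})
for n in ["scene","side"]:
    p=get_image(n)
    cv2.imwrite(f"pics/{n}0.png",p["frame"][:,:,::-1])
    print(n,p["fx"],p["cx"],p["cy"],np.round(p["cam_to_world"],3).tolist())
    for l in ["cartridge","grip_bar","port","cleaner","jar","carton","tape","lug","slots"]:
        f=mark_of
        print(l,[(np.round(d["pixel"]).tolist(),round(d["p"],2)) for d in f(l,p)][:4])
E
```

```text
pics
{'time_s': 0.0, 'joint_pos': [0.014, 0.322, -0.07, 1.452, 0.023, 1.371, -0.057], 'joint_vel': [-0.001, -0.001, -0.002, -0.0, -0.0, 0.0, -0.001], 'joint_torque': [-0.0, -49.128, -0.404, -31.253, -0.064, 0.044, 0.0], 'eef_pos': [0.649, -0.0, 0.217], 'tcp_rot': [-0.499, -0.5, 0.501, -0.5], 'contact_force': [-0.339, -0.955, -0.379], 'ft_torque': [0.029, -0.009, -0.039], 'grip_width': 0.087}
scene 417.62693835314275 280.90413141524624 212.3197106735537 [[-0.578, 0.661, -0.479, 0.958], [0.816, 0.454, -0.357, 0.43], [-0.018, -0.598, -0.801, 0.792], [0.0, 0.0, 0.0, 1.0]]
cartridge [([233.0, 392.0], 0.96), ([322.0, 360.0], 0.95), ([276.0, 382.0], 0.79), ([250.0, 424.0], 0.71)]
grip_bar [([306.0, 366.0], 0.81), ([282.0, 438.0], 0.68), ([232.0, 433.0], 0.66), ([212.0, 394.0], 0.65)]
port [([155.0, 179.0], 0.54)]
cleaner [([211.0, 180.0], 0.73)]
jar [([251.0, 301.0], 0.69)]
carton [([285.0, 248.0], 0.8)]
tape [([199.0, 288.0], 0.59)]
lug [([283.0, 372.0], 0.96), ([319.0, 349.0], 0.92), ([225.0, 399.0], 0.82), ([252.0, 414.0], 0.81)]
slots [([157.0, 179.0], 0.77)]
side 418.09860872448394 275.2164528600324 207.62632574613443 [[-0.673, -0.572, 0.469, 0.159], [-0.74, 0.511, -0.438, 0.495], [0.011, -0.642, -0.767, 0.726], [0.0, 0.0, 0.0, 1.0]]
cartridge [([312.0, 201.0], 0.96), ([280.0, 161.0], 0.93), ([341.0, 260.0], 0.84), ([373.0, 218.0], 0.6)]
grip_bar [([357.0, 211.0], 0.88), ([323.0, 258.0], 0.78), ([332.0, 149.0], 0.76), ([294.0, 203.0], 0.66)]
port [([126.0, 354.0], 0.92)]
cleaner [([164.0, 329.0], 0.75)]
jar [([248.0, 260.0], 0.69)]
carton [([200.0, 232.0], 0.64)]
tape []
lug [([342.0, 175.0], 0.82), ([354.0, 213.0], 0.82), ([352.0, 259.0], 0.78), ([264.0, 167.0], 0.71)]
slots [([127.0, 354.0], 0.76)]
```

View pics/scene0.png

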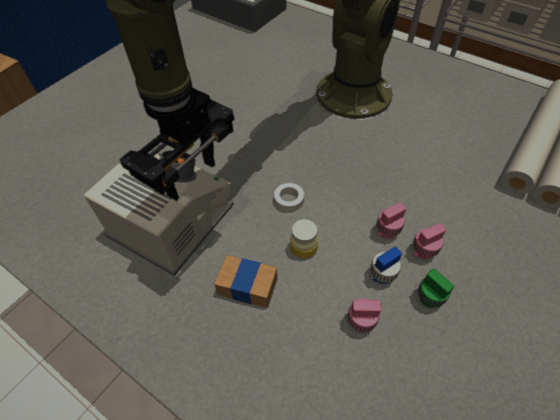

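View pics/side0.png

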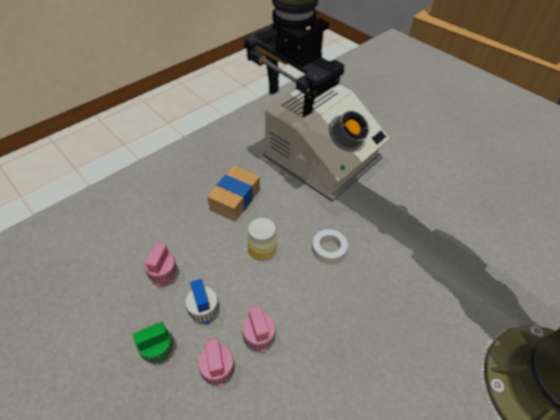

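The scene view shows one blue and white cartridge at about (265,386), with pink look-alikes at (219,391), (240,429) and (314,364) and a green one at (288,435). In the side view the blue and white one is at (300,202). Only this one has a blue bar and a white canister, so I'll confirm it in enlarged crops and triangulate.

```bash
cat > h.py <<'E'
from rig import observe,get_image,search_frame,mark_of
import cv2,numpy as np
from scipy.spatial.transform import Rotation as R
def ray(p,px):
    r,c=px; M=np.array(p["cam_to_world"])
    d=M[:3,:3]@np.array([(c-p["cx"])/p["fx"],(r-p["cy"])/p["fy"],1]); return M[:3,3],d/np.linalg.norm(d)
def tri(rs):
    A=np.zeros((3,3));b=np.zeros(3)
    for o,d in rs:
        P=np.eye(3)-np.outer(d,d);A+=P;b+=P@o
    x=np.linalg.solve(A,b); return x,[round(1000*np.linalg.norm((np.eye(3)-np.outer(d,d))@(x-o)),1) for o,d in rs]
def proj(p,X):
    M=np.linalg.inv(np.array(p["cam_to_world"])); q=M[:3,:3]@X+M[:3,3]
    return np.array([p["cy"]+p["fy"]*q[1]/q[2],p["cx"]+p["fx"]*q[0]/q[2]])
def crop(p,rc,w,name,s=8):
    r,c=map(int,rc); f=p["frame"][max(0,r-w):r+w,max(0,c-w):c+w,::-1]
    cv2.imwrite(name,cv2.resize(f,None,fx=s,fy=s,interpolation=cv2.INTER_CUBIC))
E
python3 - <<'E'
from h import *
a=get_image("scene");b=get_image("side")
ia=cv2.resize(a["frame"][225:305,345:425,::-1],(400,400),interpolation=2);ib=cv2.resize(b["frame"][262:342,162:242,::-1],(400,400),interpolation=2)
cv2.imwrite("pics/cart.png",np.hstack([ia,ib]))
ia=cv2.resize(a["frame"][120:220,130:230,::-1],(400,400),interpolation=2);ib=cv2.resize(b["frame"][76:176,304:404,::-1],(400,400),interpolation=2)
cv2.imwrite("pics/port.png",np.hstack([ia,ib]))
near=lambda l,p,rc:[np.round(d["pixel"],1).tolist()+[round(d["p"],2)] for d in mark_of(l,p) if np.hypot(*(np.array(d["pixel"])-rc))<28]
for l in ["cartridge","grip_bar","lug"]:
    x=near(l,a,(265,386));y=near(l,b,(300,202)); print(l,x,y)
    if x and y: print(tri([ray(a,x[0][:2]),ray(b,y[0][:2])]))
for l in ["port","slots","plunger_rest","notches","cleaner","jar","carton","tape"]:
    x=mark_of(l,a);y=mark_of(l,b)
    if x and y: print(l,x[0],y[0],tri([ray(a,x[0]["pixel"]),ray(b,y[0]["pixel"])]))
E
```

```text
cartridge [[276.6, 380.7, 0.67]] [[311.1, 206.1, 0.93]]
(array([ 5.02445102e-01,  3.47489397e-01, -2.60804097e-04]), [np.float64(0.7), np.float64(0.7)])
grip_bar [[259.2, 391.9, 0.68]] [[293.1, 200.7, 0.89]]
(array([0.49940857, 0.353019  , 0.07676832]), [np.float64(3.5), np.float64(3.5)])
lug [[280.2, 370.9, 0.8]] []
port {'pixel': [156.7, 180.8], 'p': 0.56} {'pixel': [127.2, 355.0], 'p': 0.93} (array([ 0.56985369, -0.12403351,  0.14181628]), [np.float64(1.5), np.float64(1.5)])
slots {'pixel': [159.7, 175.5], 'p': 0.82} {'pixel': [124.5, 354.3], 'p': 0.74} (array([ 0.57965907, -0.13283174,  0.13733786]), [np.float64(0.2), np.float64(0.2)])
plunger_rest {'pixel': [161.7, 173.9], 'p': 0.68} {'pixel': [127.7, 354.8], 'p': 0.76} (array([ 0.58023193, -0.13938048,  0.12594716]), [np.float64(1.7), np.float64(1.7)])
notches {'pixel': [160.3, 176.4], 'p': 0.89} {'pixel': [126.6, 354.4], 'p': 0.88} (array([ 0.57783295, -0.13261912,  0.13329801]), [np.float64(0.8), np.float64(0.8)])
cleaner {'pixel': [212.4, 178.8], 'p': 0.96} {'pixel': [164.5, 331.9], 'p': 0.74} (array([ 0.61849282, -0.12797646, -0.00906805]), [np.float64(1.4), np.float64(1.4)])
jar {'pixel': [249.5, 300.3], 'p': 0.73} {'pixel': [247.5, 261.9], 'p': 0.64} (array([ 0.54245722,  0.17196232, -0.00270188]), [np.float64(1.2), np.float64(1.2)])
carton {'pixel': [285.8, 250.2], 'p': 0.86} {'pixel': [199.4, 232.0], 'p': 0.83} (array([0.68089891, 0.14025103, 0.00935153]), [np.float64(2.0), np.float64(2.0)])
tape {'pixel': [198.6, 288.0], 'p': 0.77} {'pixel': [251.4, 330.5], 'p': 0.86} (array([ 0.43958982,  0.06896235, -0.00321169]), [np.float64(3.2), np.float64(3.2)])
```

View pics/cart.png

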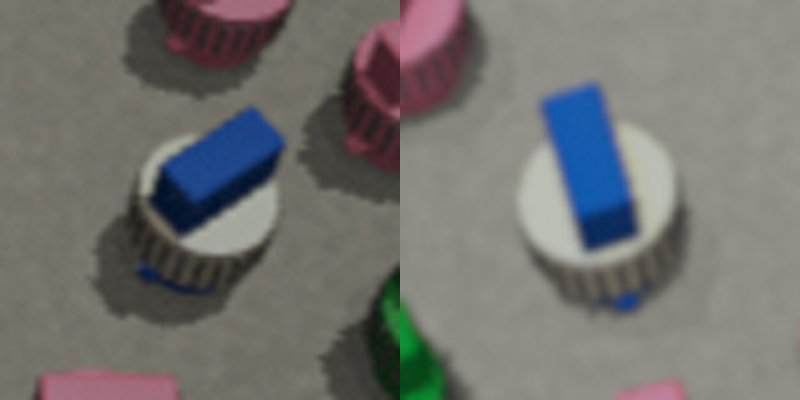

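View pics/port.png

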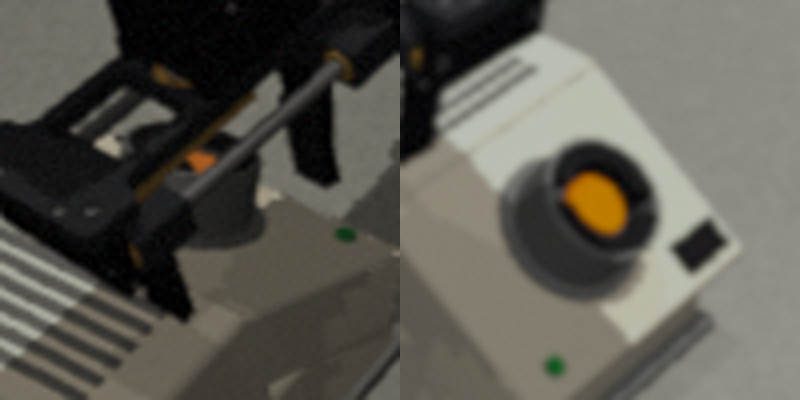

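The crops confirm it: a blue bar on a white canister with blue lugs. Next I'll look from the wrist and work out the yaw of the bar and of the cleaner.

Run:
```python
from h import *
a=get_image("scene");b=get_image("side")
ca=[(155,180),(250,108),(285,148),(190,208)]
cb=[(583,215),(540,103),(598,85),(632,205)]
def onz(p,px,z):
    o,d=ray(p,px);return o+d*(z-o[2])/d[2]
A=[onz(a,(225+y/5,345+x/5),.086) for x,y in ca];B=[onz(b,(262+y/5,162+(x-400)/5),.086) for x,y in cb]
for P in (A,B):
    P=np.array(P);print(P.round(4).tolist(),P.mean(0))
    for i,j in ((0,1),(3,2),(0,3),(1,2)):
        d=P[j]-P[i];print(i,j,np.linalg.norm(d).round(4),np.degrees(np.arctan2(d[1],d[0])).round(1))
s=observe();print(R.from_quat(s["tcp_rot"]).as_matrix().round(3))
w=get_image("wrist");print({k:np.round(v,4).tolist() for k,v in w.items() if k!="frame"})
cv2.imwrite("pics/w0.png",w["frame"][:,:,::-1])
cv2.imwrite("pics/side_b.png",cv2.resize(b["frame"][70:210,250:400,::-1],None,fx=4,fy=4,interpolation=2))
```

```text
[[0.5271, 0.3342, 0.086], [0.4766, 0.3496, 0.086], [0.4856, 0.3689, 0.086], [0.5304, 0.3508, 0.086]] [0.50491982 0.35089617 0.086     ]
0 1 0.0528 162.9
3 2 0.0484 158.0
0 3 0.017 78.5
1 2 0.0213 65.2
[[0.4788, 0.3671, 0.086], [0.5234, 0.3534, 0.086], [0.5158, 0.3343, 0.086], [0.4709, 0.3528, 0.086]] [0.49721395 0.35187896 0.086     ]
0 1 0.0466 -17.1
3 2 0.0486 -22.4
0 3 0.0164 -119.1
1 2 0.0205 -111.7
[[ 0.  1.  0.]
 [ 0.  0. -1.]
 [-1.  0. -0.]]
{'fx': 325.1923, 'fy': 325.1923, 'cx': 279.6988, 'cy': 207.2998, 'tool_from_camera': [[0.0008, -0.2799, 0.96, -0.1662], [1.0, 0.0001, -0.0008, -0.0001], [0.0001, 0.96, 0.2799, -0.077], [0.0, 0.0, 0.0, 1.0]], 'shot': 7}
```

View pics/w0.png

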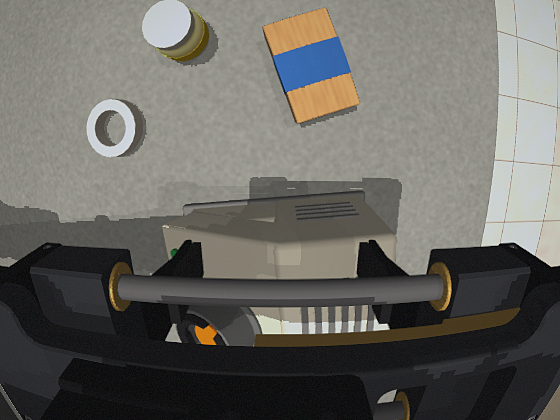

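View pics/side_b.png

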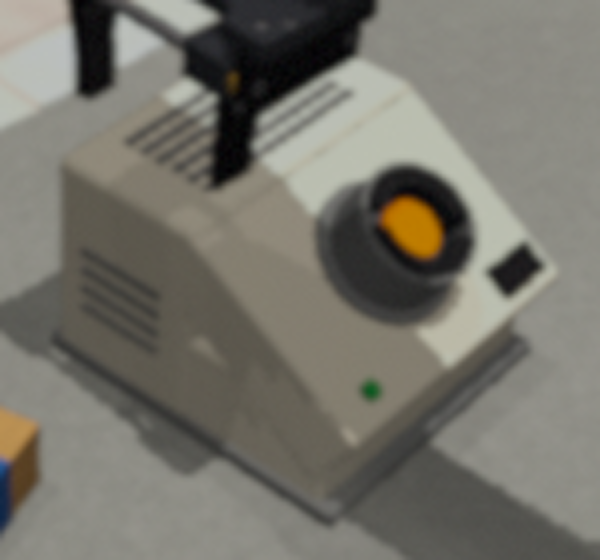

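Call:
move_arm:
  commands:
    - [[0,-0.021,-0.05,0,-1],[0,-0.021,-0.05,0,-1],[0,-0.021,-0.05,0,-1],[0,-0.021,-0.05,0,-1],[0,-0.021,-0.05,0,-1],[0,-0.021,-0.05,0,-1],[0,-0.021,-0.05,0,-1],[0,0,0,-10,-1]]

```text
time_s: 3.35
eef_pos: [0.4997, 0.3601, 0.2174]
tcp_rot: [0.455, 0.541, -0.454, 0.542]
contact_force: [-0.0, -0.8, 0.7]
grip_width: 0.0873
```

Run:
```python
from h import *
b=get_image("side")
def onz(p,px,z):
    o,d=ray(p,px);return o+d*(z-o[2])/d[2]
P=[onz(b,(70+y/4,250+x/4),0.0) for x,y in [(55,340),(330,522),(522,345)]]
for p in P: print(p.round(3))
for i,j in ((0,1),(1,2)):
    d=P[j]-P[i];print(np.linalg.norm(d),np.degrees(np.arctan2(d[1],d[0])))
s=observe();print({k:np.round(v,3).tolist() for k,v in s.items()})
print(R.from_quat(s["tcp_rot"]).as_matrix().round(3))
```

```text
[ 0.751 -0.015  0.   ]
[ 0.531 -0.032  0.   ]
[ 0.551 -0.233  0.   ]
0.22044749202834105 -175.45118257307308
0.20140291041293634 -84.34403148886572
{'time_s': 3.4, 'joint_pos': [-0.405, 0.263, -0.312, 1.536, 0.085, 1.354, -0.548], 'joint_vel': [0.03, -0.007, 0.062, 0.006, 0.009, 0.001, -0.254], 'joint_torque': [-1.091, -44.549, -3.199, -31.213, -0.264, -0.088, -0.134], 'eef_pos': [0.502, 0.357, 0.217], 'tcp_rot': [0.454, 0.541, -0.453, 0.544], 'contact_force': [-0.323, -0.739, 0.183], 'ft_torque': [0.023, -0.045, 0.025], 'grip_width': 0.088}
[[ 0.003  0.984  0.177]
 [-0.001  0.177 -0.984]
 [-1.     0.003  0.002]]
```

Call:
move_arm:
  commands:
    - [[0,0,0,-10,-0.1],[0,0,0,-10,-0.1],[0,0,0,-10,-0.1],[0,0,0,-10,-0.1],[0,0,0,-10,-0.1],[0,0,0,-10,-0.1],[0,0,0,0,-0.1],[0,0,0,0,-0.1]]

```text
time_s: 4.4
eef_pos: [0.506, 0.3504, 0.2173]
tcp_rot: [0.121, 0.694, -0.124, 0.699]
contact_force: [-0.8, -0.4, -0.4]
grip_width: 0.0479
```

```bash
cat >> h.py <<'E'
def wproj(w,s,X):
    "world point -> wrist pixel (row,col)"
    T=np.array(w["tool_from_camera"]); Rt=R.from_quat(s["tcp_rot"]).as_matrix()
    q=T[:3,:3].T@(Rt.T@(np.array(X)-s["eef_pos"])-T[:3,3])
    th=np.arctan2(np.hypot(q[0],q[1]),q[2]); u=q[:2]/max(1e-9,np.hypot(q[0],q[1]))
    return np.array([w["cy"]+w["fy"]*th*u[1],w["cx"]+w["fx"]*th*u[0]])
def wray(w,s,px):
    T=np.array(w["tool_from_camera"]); Rt=R.from_quat(s["tcp_rot"]).as_matrix()
    u=np.array([(px[1]-w["cx"])/w["fx"],(px[0]-w["cy"])/w["fy"]]);th=np.hypot(*u)
    d=np.array([*(u/max(th,1e-9)*np.sin(th)),np.cos(th)])
    return Rt@T[:3,3]+s["eef_pos"],Rt@T[:3,:3]@d
def onz(od,z): o,d=od; return o+d*(z-o[2])/d[2]
E
python3 - <<'E'
from h import *
s=observe();w=get_image("wrist")
M=R.from_quat(s["tcp_rot"]).as_matrix();print(s["eef_pos"],s["grip_width"],s["joint_pos"]);print(M.round(3),np.degrees(np.arctan2(M[1,1],M[0,1])))
for l in ["grip_bar","cartridge","lug"]: print(l,[(np.round(d["pixel"]).tolist(),round(d["p"],2),onz(wray(w,s,d["pixel"]),{"grip_bar":.077,"cartridge":0,"lug":.01}[l]).round(3).tolist()) for d in mark_of(l,w)][:5])
cv2.imwrite("pics/w1.png",w["frame"][:,:,::-1])
E
```

```text
[0.50599765 0.35040353 0.21725159] 0.04786337877890957 [-0.29852707  0.2749513  -0.43018852  1.53267302  0.12320191  1.35829201
  0.48188659]
[[ 0.005  0.342  0.94 ]
 [-0.004  0.94  -0.342]
 [-1.    -0.002  0.007]] 70.02880642397092
grip_bar [([73.0, 286.0], 0.97, [0.399, 0.395, 0.077]), ([286.0, 326.0], 0.85, [0.619, 0.363, 0.077]), ([189.0, 275.0], 0.71, [0.499, 0.348, 0.077]), ([148.0, 374.0], 0.7, [0.493, 0.452, 0.077]), ([103.0, 200.0], 0.59, [0.396, 0.311, 0.077])]
cartridge [([104.0, 213.0], 0.95, [0.394, 0.307, 0.0]), ([253.0, 317.0], 0.76, [0.615, 0.362, 0.0]), ([142.0, 358.0], 0.72, [0.495, 0.454, 0.0]), ([176.0, 276.0], 0.59, [0.502, 0.346, 0.0]), ([80.0, 286.0], 0.58, [0.398, 0.397, 0.0])]
lug [([143.0, 334.0], 0.88, [0.486, 0.424, 0.01]), ([273.0, 307.0], 0.83, [0.632, 0.342, 0.01]), ([101.0, 284.0], 0.81, [0.421, 0.385, 0.01])]
```

View pics/w1.png

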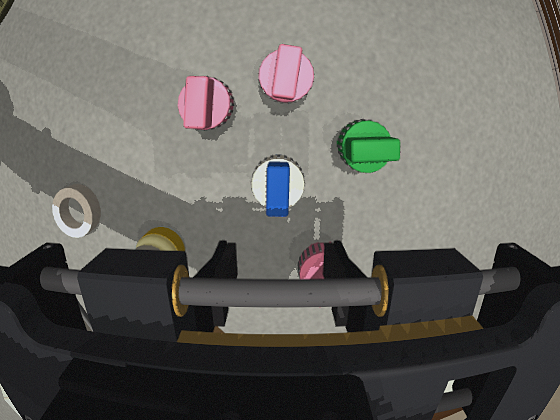

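The wrist view shows the blue bar on the white canister at about (190,278), in line with the jaws. A pink look-alike sits beside the right finger at (262,315). I'll measure the bar's top face precisely.

Run:
```python
from h import *
s=observe();w=get_image("wrist")
f=w["frame"].astype(int);m=((f[:,:,2]>f[:,:,0]+50)&(f[:,:,2]>110)).astype(np.uint8)
m[:140]=0;m[230:]=0;m[:,:240]=0;m[:,310:]=0
ys,xs=np.nonzero(m);print(len(ys),xs.min(),xs.max(),ys.min(),ys.max())
r=cv2.minAreaRect(np.c_[xs,ys].astype(np.float32));bx=cv2.boxPoints(r);print(r)
P=np.array([onz(wray(w,s,(y,x)),.086) for x,y in bx]);print(P.round(4),P.mean(0))
for i in range(4):
    d=P[(i+1)%4]-P[i];print(np.linalg.norm(d).round(4),np.degrees(np.arctan2(d[1],d[0])).round(1))
M=R.from_quat(s["tcp_rot"]).as_matrix();print("shift in tool",M.T@(np.array([*P.mean(0)[:2],.077])-s["eef_pos"]))
cv2.imwrite("pics/w1c.png",cv2.resize(w["frame"][140:240,220:340,::-1],None,fx=6,fy=6,interpolation=2))
```

```text
1089 266 288 167 216
((277.0, 191.5), (49.0, 22.0), 90.0)
[[0.4745 0.3485 0.086 ]
 [0.4814 0.3676 0.086 ]
 [0.5262 0.3518 0.086 ]
 [0.5191 0.3319 0.086 ]] [0.5003061  0.34998244 0.086     ]
0.0203 70.2
0.0476 -19.4
0.0211 -109.7
0.0476 159.6
shift in tool [ 0.14023187 -0.00240828 -0.0055775 ]
```

View pics/w1c.png

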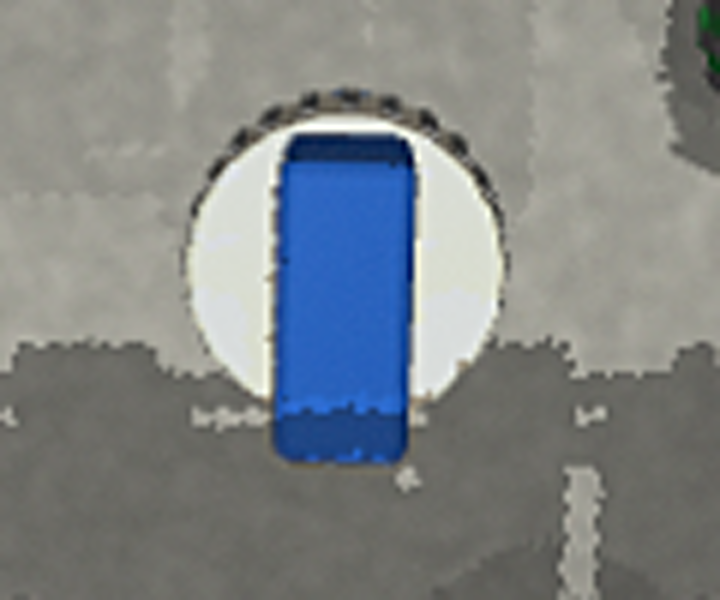

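Call:
move_arm:
  commands:
    - [[0.04,-0.0024,-0.0056,0,-0.1],[0.04,0,0,0,-0.1],[0.03,0,0,0,-0.1],[0.02,0,0,0,-0.1],[0.01,0,0,0,-0.1]]

```text
time_s: 5.28
eef_pos: [0.5012, 0.3518, 0.0752]
tcp_rot: [0.122, 0.693, -0.122, 0.7]
contact_force: [-0.0, -0.6, -0.7]
grip_width: 0.0479
```

```bash
cat > st.py <<'E'
from h import *
s=observe();M=R.from_quat(s["tcp_rot"]).as_matrix()
print("t",s["time_s"],"p",s["eef_pos"].round(4),"g",round(s["grip_width"],4),"F",np.round(s["contact_force"],1),"T",np.round(s["ft_torque"],2),"q",np.round(s["joint_pos"],3))
print(M.round(3).tolist())
E
python3 st.py
```

```text
t 5.275 p [0.5012 0.3518 0.0752] g 0.0479 F [-0.  -0.6 -0.7] T [ 0.09 -0.03 -0.01] q [-0.316  0.375 -0.417  1.706  0.176  1.091  0.435]
[[0.009, 0.341, 0.94], [-0.002, 0.94, -0.341], [-1.0, 0.002, 0.009]]
```

Call:
move_arm:
  commands:
    - [[-0.0015,-0.0015,0,0,-0.1],[0,0,0,0,1],[0,0,0,0,1],[0,0,0,0,1],[0,0,0,0,1],[0,0,0,0,1]]
  grip_force: 40

```text
time_s: 6.02
eef_pos: [0.5019, 0.3512, 0.0795]
tcp_rot: [0.123, 0.692, -0.122, 0.701]
contact_force: [0.0, -0.1, -1.2]
grip_width: 0.0202
```

```bash
python3 st.py
```

```text
t 6.025 p [0.5019 0.3512 0.0795] g 0.0202 F [ 0.  -0.1 -1.2] T [ 0.08 -0.03 -0.01] q [-0.313  0.368 -0.418  1.705  0.174  1.094  0.437]
[[0.013, 0.341, 0.94], [0.0, 0.94, -0.341], [-1.0, 0.004, 0.012]]
```

Call:
move_arm:
  commands:
    - [[-0.05,0,0,0,1],[-0.05,0,0,0,1],[-0.05,0,0,0,1],[-0.02,-0.02,0.05,0,1],[0,-0.022,0.054,0,1],[0,-0.022,0.054,0,1],[0,-0.022,0.054,0,1],[0,-0.022,0.054,0,1]]

```text
time_s: 7.02
eef_pos: [0.7138, 0.1626, 0.2544]
tcp_rot: [0.118, 0.695, -0.116, 0.7]
contact_force: [-1.1, 1.0, -2.1]
grip_width: 0.0199
```

```bash
python3 st.py
python3 - <<'E'
from h import *
w=get_image("wrist");cv2.imwrite("pics/w2.png",w["frame"][:,:,::-1])
E
```

```text
t 7.025 p [0.7138 0.1626 0.2544] g 0.0199 F [-1.1  1.  -2.1] T [ 0.13 -0.12  0.02] q [-0.069  0.5   -0.301  1.15   0.145  1.504  0.895]
[[0.008, 0.326, 0.945], [0.001, 0.945, -0.326], [-1.0, 0.004, 0.007]]
```

View pics/w2.png

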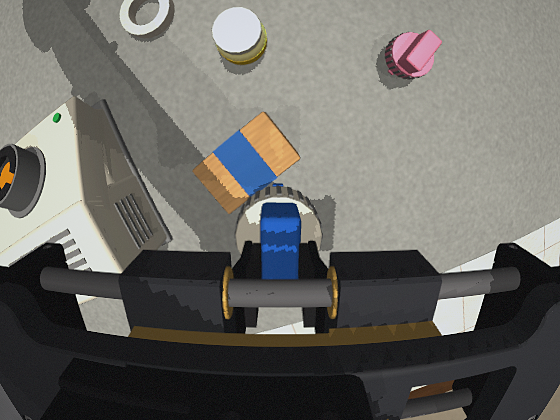

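The cartridge is firmly held. I'll turn it towards the insertion yaw.

Call:
move_arm:
  commands:
    - [[0,0,0,10,1],[0,0,0,10,1],[0,0,0,10,1],[0,0,0,10,1],[0,0,0,10,1],[0,0,0,10,1],[0,0,0,10,1],[0,0,0,10,1]]

```text
time_s: 8.07
eef_pos: [0.7185, 0.1479, 0.2423]
tcp_rot: [-0.55, -0.44, 0.555, -0.443]
contact_force: [-0.5, -0.8, -1.7]
grip_width: 0.0202
```

Call:
move_arm:
  commands:
    - [[0,0,0,10,1],[0,0,0,10,1],[0,0,0,10,1],[0,0,0,10,1]]

```text
time_s: 8.57
eef_pos: [0.7163, 0.149, 0.2384]
tcp_rot: [-0.668, -0.216, 0.677, -0.221]
contact_force: [-0.2, 0.1, -2.0]
grip_width: 0.0198
```

```bash
python3 st.py
```

```text
t 8.575 p [0.7163 0.149  0.2384] g 0.0198 F [-0.2  0.1 -2. ] T [ 0.02  0.03 -0.01] q [-0.282  0.5    0.058  1.166 -0.021  1.487 -1.172]
[[-0.009, 0.587, -0.809], [-0.009, -0.809, -0.587], [-1.0, 0.002, 0.013]]
```

Call:
move_arm:
  commands:
    - [[-0.003,0.036,-0.02,0,1],[-0.003,0.036,-0.02,0,1],[-0.003,0.036,-0.02,0,1],[-0.003,0.036,-0.02,0,1],[-0.002,0.012,-0.016,0,1],[-0.002,0.012,-0.016,0,1]]

```text
time_s: 9.32
eef_pos: [0.9005, 0.0808, 0.2449]
tcp_rot: [-0.667, -0.218, 0.677, -0.22]
contact_force: [24.5, 2.4, 91.0]
grip_width: 0.0204
```

```bash
python3 st.py
```

```text
t 9.325 p [0.9005 0.0808 0.2449] g 0.0204 F [24.5  2.4 91. ] T [ 0.34 -3.11 -0.05] q [-0.125  1.157  0.123  0.057 -0.115  1.941 -1.056]
[[-0.012, 0.59, -0.808], [-0.006, -0.808, -0.589], [-1.0, -0.002, 0.014]]
```

The reading of 91 N came from the elbow going straight (q4 at its limit), so I'll back off gently. The tilt will have to come from the q6 limit, higher up.

Call:
move_arm:
  commands:
    - [[0,-0.012,0.016,0,1],[0,-0.012,0.016,0,1],[0,-0.012,0.016,0,1],[0,0,0,0,1]]

```text
time_s: 9.82
eef_pos: [0.8416, 0.0813, 0.1934]
tcp_rot: [-0.646, -0.222, 0.698, -0.215]
contact_force: [0.1, 0.2, -1.6]
grip_width: 0.0203
```

```bash
python3 st.py
python3 - <<'E'
from h import *
from scipy.optimize import least_squares
D=[(.322,1.452,1.371,.649,.217),(.375,1.706,1.091,.612,.0752),(.5,1.15,1.504,.732,.2544),(.5,1.166,1.487,.7316,.2384),(1.157,.057,1.941,.904,.2449),(.2749,1.5327,1.358,.6155,.2173)]
D=np.array(D)
def fk(p,a,b,c):
    h,L1,L2,L3,r0,e=p
    return r0+L1*np.sin(a)+L2*np.sin(a+b)+L3*np.sin(a+b+c)+e*np.cos(a+b),h+L1*np.cos(a)+L2*np.cos(a+b)+L3*np.cos(a+b+c)-e*np.sin(a+b)
f=lambda p:np.r_[fk(p,*D.T[:3])[0]-D[:,3],fk(p,*D.T[:3])[1]-D[:,4],1e-3*(p-[.34,.4,.4,.25,0,0])]
o=least_squares(f,[.34,.4,.4,.25,0,0]);print(o.x.round(4),(f(o.x)*1000).round(1))
np.save("arm.npy",o.x)
E
```

```text
t 9.825 p [0.8416 0.0813 0.1934] g 0.0203 F [ 0.1  0.2 -1.6] T [ 0.03 -0.06 -0.02] q [-0.175  0.879  0.125  0.663 -0.089  1.677 -1.04 ]
[[-0.073, 0.587, -0.806], [-0.014, -0.809, -0.588], [-0.997, -0.031, 0.067]]
[0.2005 0.4597 0.4932 0.309  0.0232 0.0053] [ 0.7 -2.  -1.  -1.  -0.   3.3  5.9 -1.3 -3.7  4.4 -1.2 -4.1 -0.1  0.1
  0.1  0.1  0.   0. ]
```

Call:
move_arm:
  commands:
    - [[-0.039,-0.009,0.02,0,1],[-0.039,-0.009,0.02,0,1],[-0.039,-0.009,0.02,0,1],[-0.039,-0.009,0.02,0,1],[-0.039,-0.009,0.02,0,1],[0,0,0,0,1]]

```text
time_s: 10.58
eef_pos: [0.7511, 0.0624, 0.402]
tcp_rot: [-0.648, -0.221, 0.696, -0.216]
contact_force: [0.4, 1.1, -1.1]
grip_width: 0.0199
```

```bash
python3 st.py
```

```text
t 10.575 p [0.7511 0.0624 0.402 ] g 0.0199 F [ 0.4  1.1 -1.1] T [ 0.03 -0.07  0.  ] q [-0.171  0.67   0.137  0.592 -0.081  1.95  -1.03 ]
[[-0.066, 0.588, -0.806], [-0.013, -0.809, -0.588], [-0.998, -0.028, 0.061]]
```

Next I'll move up in small steps past the q6 boundary and see whether the orientation relaxes.

Call:
move_arm:
  commands:
    - [[-0.02,0,0,0,1],[-0.02,0,0,0,1],[-0.02,0,0,0,1]]

```text
time_s: 10.95
eef_pos: [0.7486, 0.0629, 0.4461]
tcp_rot: [-0.654, -0.22, 0.691, -0.217]
contact_force: [-0.3, -0.2, -2.8]
grip_width: 0.0202
```

```bash
python3 st.py
```

```text
t 10.95 p [0.7486 0.0629 0.4461] g 0.0202 F [-0.3 -0.2 -2.8] T [ 0.05 -0.01  0.03] q [-0.176  0.709  0.192  0.439 -0.128  2.052 -1.024]
[[-0.051, 0.588, -0.807], [-0.012, -0.808, -0.588], [-0.999, -0.02, 0.049]]
```

Call:
move_arm:
  commands:
    - [[-0.03,0,0,0,1],[-0.03,0,0,0,1],[-0.03,0,0,0,1]]

```text
time_s: 11.32
eef_pos: [0.7228, 0.0613, 0.499]
tcp_rot: [0.674, 0.216, -0.671, 0.222]
contact_force: [0.1, -0.1, -2.3]
grip_width: 0.0201
```

```bash
python3 st.py
```

```text
t 11.325 p [0.7228 0.0613 0.499 ] g 0.0201 F [ 0.1 -0.1 -2.3] T [0.02 0.04 0.08] q [-0.189  0.617  0.197  0.473 -0.12   2.053 -1.024]
[[0.006, 0.589, -0.808], [-0.007, -0.808, -0.589], [-1.0, 0.01, -0.0]]
```

The orientation does relax outward, by about 3° over those rows, so I'll continue.

Call:
move_arm:
  commands:
    - [[-0.04,0.012,-0.016,0,1],[-0.04,0.012,-0.016,0,1],[-0.04,0.012,-0.016,0,1],[-0.04,0.012,-0.016,0,1]]

```text
time_s: 11.82
eef_pos: [0.7289, 0.0548, 0.5742]
tcp_rot: [0.722, 0.203, -0.618, 0.234]
contact_force: [-0.4, -0.1, -2.6]
grip_width: 0.0202
```

```bash
python3 st.py
```

```text
t 11.825 p [0.7289 0.0548 0.5742] g 0.0202 F [-0.4 -0.1 -2.6] T [-0.02  0.36 -0.03] q [-0.18   0.594  0.241  0.348 -0.158  2.053 -1.014]
[[0.153, 0.583, -0.798], [0.004, -0.808, -0.589], [-0.988, 0.087, -0.126]]
```

Call:
move_arm:
  commands:
    - [[-0.05,-0.002,0.002,0,1],[-0.05,-0.002,0.002,0,1],[-0.05,-0.002,0.002,0,1],[-0.05,-0.002,0.002,0,1]]

```text
time_s: 12.32
eef_pos: [0.6379, 0.0505, 0.6807]
tcp_rot: [0.759, 0.191, -0.573, 0.243]
contact_force: [-0.2, 1.1, -1.8]
grip_width: 0.0201
```

```bash
python3 st.py
```

```text
t 12.325 p [0.6379 0.0505 0.6807] g 0.0201 F [-0.2  1.1 -1.8] T [ 0.06  0.57 -0.02] q [-0.249  0.363  0.275  0.458 -0.121  2.053 -1.018]
[[0.271, 0.568, -0.777], [0.012, -0.809, -0.587], [-0.962, 0.15, -0.227]]
```

Call:
move_arm:
  commands:
    - [[-0.04,0.02,-0.03,0,1],[-0.04,0.02,-0.03,0,1],[-0.04,0.02,-0.03,0,1]]

```text
time_s: 12.7
eef_pos: [0.6581, 0.0487, 0.7367]
tcp_rot: [0.798, 0.177, -0.518, 0.252]
contact_force: [-0.5, -0.1, -1.6]
grip_width: 0.02
```

```bash
python3 st.py
```

```text
t 12.7 p [0.6581 0.0487 0.7367] g 0.02 F [-0.5 -0.1 -1.6] T [-0.02  0.74  0.01] q [-0.215  0.42   0.329  0.264 -0.201  2.053 -1.013]
[[0.401, 0.544, -0.737], [0.022, -0.81, -0.586], [-0.916, 0.219, -0.337]]
```

Call:
move_arm:
  commands:
    - [[-0.05,0.002,-0.004,0,1],[-0.05,0.002,-0.004,0,1]]

```text
time_s: 12.95
eef_pos: [0.6095, 0.046, 0.7805]
tcp_rot: [0.813, 0.17, -0.494, 0.255]
contact_force: [-1.2, -0.6, -1.0]
grip_width: 0.0201
```

```bash
python3 st.py
```

```text
t 12.95 p [0.6095 0.046  0.7805] g 0.0201 F [-1.2 -0.6 -1. ] T [-0.01  0.82  0.02] q [-0.265  0.317  0.35   0.31  -0.171  2.054 -1.014]
[[0.453, 0.53, -0.717], [0.024, -0.811, -0.584], [-0.891, 0.247, -0.381]]
```

Call:
move_arm:
  commands:
    - [[-0.02,0.018,-0.026,0,1],[-0.01,0.005,-0.008,0,1]]

```text
time_s: 13.2
eef_pos: [0.6168, 0.0449, 0.7988]
tcp_rot: [0.825, 0.165, -0.474, 0.258]
contact_force: [-0.3, 0.7, -3.4]
grip_width: 0.0202
```

```bash
python3 st.py
```

```text
t 13.2 p [0.6168 0.0449 0.7988] g 0.0202 F [-0.3  0.7 -3.4] T [-0.09  0.93  0.01] q [-0.242  0.345  0.379  0.235 -0.219  2.053 -1.012]
[[0.495, 0.518, -0.698], [0.028, -0.812, -0.583], [-0.868, 0.27, -0.416]]
```

The tilt is now 29.7° at azimuth about 3°. The arm is clear, so I'll look at the port.

Run:
```python
from h import *
a=get_image("scene");b=get_image("side")
cv2.imwrite("pics/sc3.png",cv2.resize(a["frame"][110:280,70:240,::-1],None,fx=4,fy=4,interpolation=2)[:600])
cv2.imwrite("pics/sd3.png",cv2.resize(b["frame"][70:200,260:400,::-1],None,fx=4.5,fy=4.5,interpolation=2))
for l in ["port","slots","plunger_rest","notches","cleaner"]:
    x=mark_of(l,a);y=mark_of(l,b)
    if x and y: print(l,x[0],y[0],tri([ray(a,x[0]["pixel"]),ray(b,y[0]["pixel"])]))
```

```text
port {'pixel': [156.9, 178.5], 'p': 0.89} {'pixel': [125.0, 355.4], 'p': 0.59} (array([ 0.57320805, -0.12813113,  0.14274854]), [np.float64(0.6), np.float64(0.6)])
slots {'pixel': [157.2, 173.4], 'p': 0.74} {'pixel': [124.2, 352.1], 'p': 0.62} (array([ 0.58192126, -0.1315767 ,  0.14216655]), [np.float64(4.8), np.float64(4.8)])
plunger_rest {'pixel': [161.8, 175.7], 'p': 0.56} {'pixel': [126.9, 354.4], 'p': 0.63} (array([ 0.57952067, -0.13477339,  0.12959133]), [np.float64(0.1), np.float64(0.1)])
notches {'pixel': [160.2, 177.2], 'p': 0.85} {'pixel': [125.1, 353.3], 'p': 0.82} (array([ 0.57903812, -0.12829428,  0.13821673]), [np.float64(0.1), np.float64(0.1)])
cleaner {'pixel': [209.5, 180.2], 'p': 0.98} {'pixel': [164.3, 331.4], 'p': 0.71} (array([ 6.14766361e-01, -1.22597376e-01, -1.36883099e-04]), [np.float64(3.3), np.float64(3.3)])
```

View pics/sc3.png

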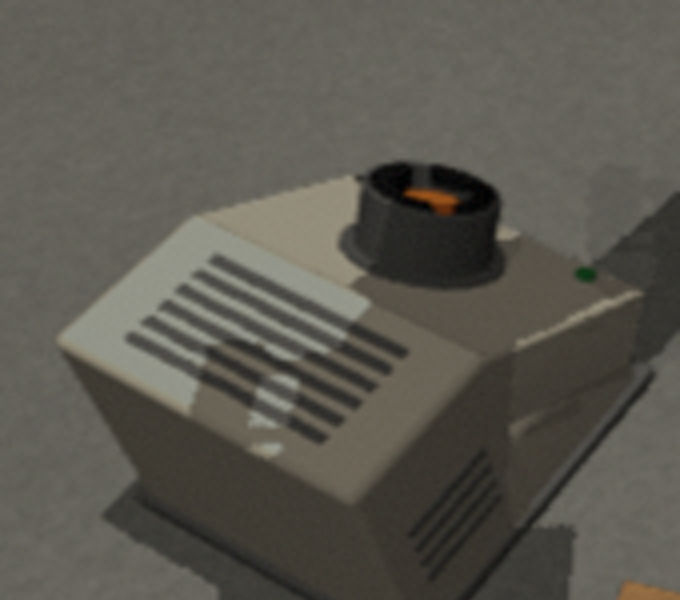

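View pics/sd3.png

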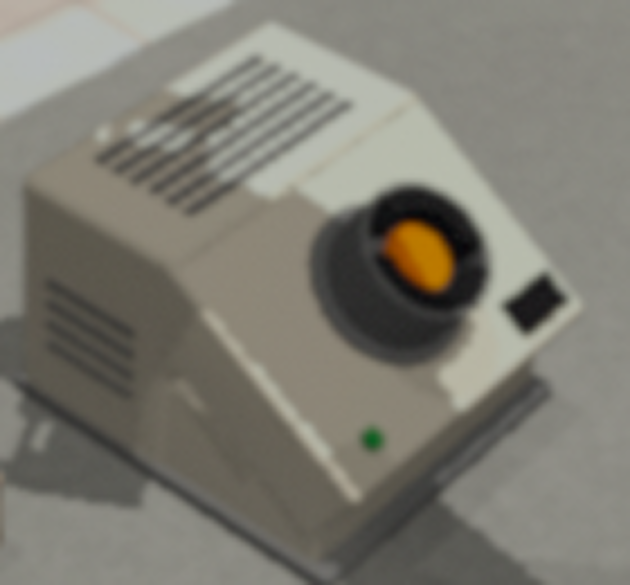

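Run:
```python
from h import *
a=get_image("scene");b=get_image("side")
E_a=[(200,215),(480,358)];E_b=[(165,265),(412,95)]
pa=[onz(ray(a,(110+y/4,70+x/4)),.15) for x,y in E_a];pb=[onz(ray(b,(70+y/4.5,260+x/4.5)),.15) for x,y in E_b]
for P in (pa,pb):
    d=P[1]-P[0];print(np.array(P).round(3).tolist(),np.linalg.norm(d),np.degrees(np.arctan2(d[1],d[0])))
psi=np.radians(5)
Rp=R.from_euler("ZY",[psi,-np.radians(30)]).as_matrix(); print(Rp.round(3))
C=np.array([.573,-.128,.1427])
g=np.linspace(-.045,.045,360)
out=[]
for p in (a,b):
  for z in (0,-.004):
    im=np.zeros((360,360,3),np.uint8)
    X,Y=np.meshgrid(g,-g)   # port x to right, y up
    pts=np.stack([X,Y,np.full_like(X,z)],-1)@Rp.T+C
    M=np.linalg.inv(np.array(p["cam_to_world"]));q=pts@M[:3,:3].T+M[:3,3]
    u=(p["cx"]+p["fx"]*q[...,0]/q[...,2]).astype(np.float32);v=(p["cy"]+p["fy"]*q[...,1]/q[...,2]).astype(np.float32)
    im=cv2.remap(p["frame"],u,v,cv2.INTER_CUBIC)
    im=np.clip(im.astype(float)*1.8,0,255).astype(np.uint8)
    for rr in (.0215,.0375): cv2.circle(im,(180,180),int(rr*4000),(255,0,0) if rr<.03 else (0,255,0),1)
    out.append(im)
cv2.imwrite("pics/unw.png",np.vstack([np.hstack(out[:2]),np.hstack(out[2:])])[:,:,::-1])
```

```text
[[0.662, -0.212, 0.15], [0.65, -0.022, 0.15]] 0.18976668143096315 93.81696187920811
[[0.643, -0.016, 0.15], [0.656, -0.208, 0.15]] 0.192955202626768 -86.12572447099855
[[ 0.863 -0.087 -0.498]
 [ 0.075  0.996 -0.044]
 [ 0.5    0.     0.866]]
```

View pics/unw.png

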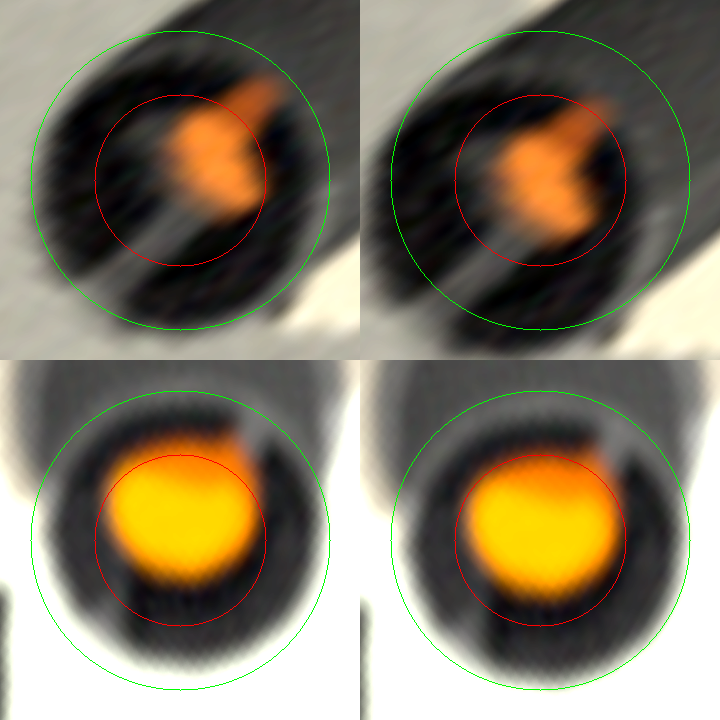

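The slots show clearly. In the port frame (cleaner yaw about 4°) they lie at about 44° in the scene view and 52° in the side view, so about 47°. Next I'll work out the moves to the point above the mouth.

```bash
cat > pt.py <<'E'
from h import *
import sys
psi=np.radians(4);C=np.array([.573,-.128,.1427])
Rp=R.from_euler("ZY",[psi,-np.radians(30)]).as_matrix()
def rep(s,slot=47.,grip=.0795,stand=.02):
    M=R.from_quat(s["tcp_rot"]).as_matrix()
    Q=Rp.T@M
    nose=Rp.T@(np.array(s["eef_pos"])+M[:,0]*grip-C)
    bar=np.degrees(np.arctan2(-Q[1,2],-Q[0,2]))
    print("nose in port mm",(nose*1000).round(1),"bar ang",round(bar%180,1),"tool x in port",Q[:,0].round(3),"tilt err deg",np.degrees(np.arccos(-Q[2,0])).round(1))
    # shift in tool axes so that nose at (0,0,stand)
    d=Q.T@(np.array([0,0,stand])-nose); print("shift tool mm to stand",(d*1000).round(1))
if __name__=="__main__":
    exec(open("st.py").read())
    rep(s,stand=float(sys.argv[1]) if len(sys.argv)>1 else .02)
    f=Rp.T@np.array(s["contact_force"]);print("F port",f.round(1))
E
python3 pt.py .04
```

```text
t 13.9 p [0.6168 0.0451 0.7986] g 0.0202 F [ 0.4  0.3 -2.2] T [-0.04  0.91  0.01] q [-0.243  0.344  0.378  0.236 -0.218  2.053 -1.012]
[[0.495, 0.518, -0.697], [0.028, -0.812, -0.583], [-0.869, 0.269, -0.416]]
nose in port mm [375.8 169.1 460.6] bar ang 32.2 tool x in port [-0.005 -0.007 -1.   ] tilt err deg 0.5
shift tool mm to stand [423.6 -58.6 404.9]
F port [-0.8  0.3 -2.1]
```

Call:
move_arm:
  commands:
    - [[0.03,-0.005,0.03,0,1],[0.035,-0.005,0.034,0,1],[0.035,-0.005,0.034,0,1],[0.035,-0.005,0.034,0,1],[0.035,-0.005,0.034,0,1],[0.035,-0.005,0.034,0,1],[0.035,-0.005,0.034,0,1],[0,0,0,0,1]]

```text
time_s: 14.9
eef_pos: [0.5596, -0.0535, 0.4882]
tcp_rot: [0.825, 0.163, -0.475, 0.259]
contact_force: [-0.6, 0.3, -1.5]
grip_width: 0.0203
```

```bash
python3 pt.py .03
```

```text
t 14.9 p [ 0.5596 -0.0535  0.4882] g 0.0203 F [-0.6  0.3 -1.5] T [-0.02  0.82 -0.03] q [-0.325 -0.3    0.301  1.627  0.075  1.28  -0.959]
[[0.497, 0.514, -0.699], [0.022, -0.813, -0.582], [-0.868, 0.273, -0.415]]
nose in port mm [165.4  74.3 223.8] bar ang 32.1 tool x in port [-0.003 -0.012 -1.   ] tilt err deg 0.7
shift tool mm to stand [195.2 -26.7 177.7]
F port [-1.2  0.3 -1. ]
```

Call:
move_arm:
  commands:
    - [[0.035,-0.005,0.034,0,1],[0.035,-0.005,0.034,0,1],[0.035,-0.005,0.034,0,1],[0.035,-0.005,0.034,0,1],[0,0,0,0,1]]

```text
time_s: 15.52
eef_pos: [0.5511, -0.0917, 0.3678]
tcp_rot: [0.828, 0.17, -0.463, 0.268]
contact_force: [-0.2, 0.7, -0.6]
grip_width: 0.0201
```

```bash
python3 pt.py .03
```

```text
t 15.525 p [ 0.5511 -0.0917  0.3678] g 0.0201 F [-0.2  0.7 -0.6] T [-0.03  0.93  0.01] q [ 0.394 -0.301 -0.14   1.886 -0.233  1.044 -0.603]
[[0.514, 0.529, -0.675], [0.033, -0.799, -0.6], [-0.857, 0.286, -0.428]]
nose in port mm [ 97.3  37.5 125.1] bar ang 33.5 tool x in port [ 0.018 -0.003 -1.   ] tilt err deg 1.0
shift tool mm to stand [ 93.5 -23.5 103.1]
F port [-0.5  0.7 -0.5]
```

Call:
move_arm:
  commands:
    - [[0.02,-0.007,0.025,0,1],[0.02,-0.007,0.025,0,1],[0.02,-0.007,0.025,0,1],[0.02,-0.006,0.02,0,1],[0,0,0,0,1]]

```text
time_s: 16.15
eef_pos: [0.5404, -0.1187, 0.276]
tcp_rot: [0.832, 0.173, -0.447, 0.278]
contact_force: [0.2, 0.3, -1.3]
grip_width: 0.0202
```

```bash
python3 pt.py .03
```

```text
t 16.15 p [ 0.5404 -0.1187  0.276 ] g 0.0202 F [ 0.2  0.3 -1.3] T [-0.05  0.93  0.01] q [ 0.465 -0.297 -0.132  2.075 -0.337  0.853 -0.407]
[[0.539, 0.537, -0.648], [0.04, -0.785, -0.618], [-0.841, 0.307, -0.445]]
nose in port mm [42.9 11.8 51.9] bar ang 34.9 tool x in port [ 0.048  0.002 -0.999] tilt err deg 2.7
shift tool mm to stand [ 19.8 -15.4  42.7]
F port [-0.5  0.3 -1.2]
```

Call:
move_arm:
  commands:
    - [[0.005,-0.005,0.014,0,1],[0.005,-0.005,0.014,0,1],[0.004,-0.004,0.012,0,1],[0,0,0,0,1]]

```text
time_s: 16.65
eef_pos: [0.5335, -0.1302, 0.2586]
tcp_rot: [0.835, 0.176, -0.438, 0.285]
contact_force: [-0.2, 0.6, -2.0]
grip_width: 0.0202
```

```bash
python3 pt.py .03
```

```text
t 16.65 p [ 0.5335 -0.1302  0.2586] g 0.0202 F [-0.2  0.6 -2. ] T [-0.07  1.1   0.  ] q [ 0.536 -0.301 -0.153  2.121 -0.408  0.816 -0.293]
[[0.555, 0.543, -0.63], [0.044, -0.776, -0.63], [-0.83, 0.322, -0.455]]
nose in port mm [29.   0.9 40.8] bar ang 35.8 tool x in port [ 0.067  0.005 -0.998] tilt err deg 3.9
shift tool mm to stand [  8.9 -16.5  24.6]
F port [-1.2  0.6 -1.7]
```

I've hit the q2 limit near the base. I'll fit a full kinematic model to the recorded poses to see whether the target can be reached at a 30° tilt, and how.

```bash
cat > fk.py <<'E'
import numpy as np
from scipy.spatial.transform import Rotation as R
from scipy.optimize import least_squares
def fk(P,q):
    h,r0,L1,L2,L3,e1,e2=P[:7]
    A=R.from_euler("Z",-q[0]); p=np.array([0,0,h])
    p=p+A.apply([r0,0,0])
    A=A*R.from_euler("Y",q[1])*R.from_euler("Z",-q[2]); p=p+A.apply([e1,0,L1])
    A=A*R.from_euler("Y",q[3])*R.from_euler("Z",-q[4]); p=p+A.apply([e2,0,L2])
    A=A*R.from_euler("Y",q[5])*R.from_euler("Z",-q[6]); p=p+A.apply([0,0,L3])
    return p,A
# tool axes: x=A z ; at q7=0 tool y ~ world x*?  handled by constant T0
D=[]
def add(q,p,M): D.append((np.array(q),np.array(p),np.array(M)))
add([-.405,.263,-.312,1.536,.085,1.354,-.548],[.502,.357,.217],[[.003,.984,.177],[-.001,.177,-.984],[-1,.003,.002]])
add([-.2985,.275,-.4302,1.5327,.1232,1.3583,.4819],[.506,.3504,.2173],[[.005,.342,.94],[-.004,.94,-.342],[-1,-.002,.007]])
add([-.316,.375,-.417,1.706,.176,1.091,.435],[.5012,.3518,.0752],[[.009,.341,.94],[-.002,.94,-.341],[-1,.002,.009]])
add([-.313,.368,-.418,1.705,.174,1.094,.437],[.5019,.3512,.0795],[[.013,.341,.94],[0,.94,-.341],[-1,.004,.012]])
add([-.069,.5,-.301,1.15,.145,1.504,.895],[.7138,.1626,.2544],[[.008,.326,.945],[.001,.945,-.326],[-1,.004,.007]])
add([-.282,.5,.058,1.166,-.021,1.487,-1.172],[.7163,.149,.2384],[[-.009,.587,-.809],[-.009,-.809,-.587],[-1,.002,.013]])
add([-.175,.879,.125,.663,-.089,1.677,-1.04],[.8416,.0813,.1934],[[-.073,.587,-.806],[-.014,-.809,-.588],[-.997,-.031,.067]])
add([-.171,.67,.137,.592,-.081,1.95,-1.03],[.7511,.0624,.402],[[-.066,.588,-.806],[-.013,-.809,-.588],[-.998,-.028,.061]])
add([-.18,.594,.241,.348,-.158,2.053,-1.014],[.7289,.0548,.5742],[[.153,.583,-.798],[.004,-.808,-.589],[-.988,.087,-.126]])
add([-.215,.42,.329,.264,-.201,2.053,-1.013],[.6581,.0487,.7367],[[.401,.544,-.737],[.022,-.81,-.586],[-.916,.219,-.337]])
add([-.243,.344,.378,.236,-.218,2.053,-1.012],[.6168,.0451,.7986],[[.495,.518,-.697],[.028,-.812,-.583],[-.869,.269,-.416]])
add([-.325,-.3,.301,1.627,.075,1.28,-.959],[.5596,-.0535,.4882],[[.497,.514,-.699],[.022,-.813,-.582],[-.868,.273,-.415]])
add([.394,-.301,-.14,1.886,-.233,1.044,-.603],[.5511,-.0917,.3678],[[.514,.529,-.675],[.033,-.799,-.6],[-.857,.286,-.428]])
add([.465,-.297,-.132,2.075,-.337,.853,-.407],[.5404,-.1187,.276],[[.539,.537,-.648],[.04,-.785,-.618],[-.841,.307,-.445]])
add([.536,-.301,-.153,2.121,-.408,.816,-.293],[.5335,-.1302,.2586],[[.555,.543,-.63],[.044,-.776,-.63],[-.83,.322,-.455]])
T0=np.array([[0,-1,0],[0,0,1],[1,0,0]],float)  # set below
def tool(P,q,s=1):
    p,A=fk(P,q); return p,A.as_matrix()
if __name__=="__main__":
    P0=[.2,.023,.46,.49,.31,0,0]
    def f(P):
        r=[]
        for q,p,M in D:
            pp,A=tool(P,q); r+=list((pp-p)*10)+list(A[:,2]-M[:,0])
        return r
    o=least_squares(f,P0);print(o.x.round(4)); r=np.array(f(o.x)).reshape(-1,6);print(r.round(3))
    for q,p,M in D: 
        print((tool(o.x,q)[1].T@M).round(2).tolist())
    np.save("P.npy",o.x)
E
python3 fk.py
```

```text
[0.2462 0.0219 0.4243 0.5023 0.2998 0.0129 0.0265]
[[-0.069  0.243  0.028  0.    -0.     0.   ]
 [-0.051  0.239  0.03   0.    -0.     0.   ]
 [-0.134  0.179  0.086 -0.     0.     0.   ]
 [-0.129  0.18   0.087 -0.     0.     0.   ]
 [-0.056  0.259  0.023 -0.    -0.001  0.   ]
 [-0.068  0.259  0.006  0.    -0.     0.   ]
 [-0.112  0.24   0.046  0.    -0.    -0.   ]
 [ 0.047  0.259 -0.011  0.    -0.001  0.   ]
 [ 0.015  0.245 -0.027 -0.     0.    -0.   ]
 [-0.021  0.241 -0.068  0.    -0.     0.   ]
 [-0.038  0.247 -0.086  0.    -0.     0.001]
 [-0.012  0.357 -0.041  0.     0.     0.001]
 [ 0.051  0.139 -0.039  0.     0.    -0.   ]
 [ 0.012  0.146 -0.016  0.    -0.    -0.   ]
 [ 0.006  0.13  -0.017 -0.     0.    -0.001]]
[[0.0, -1.0, -0.0], [0.0, 0.0, -1.0], [1.0, -0.0, -0.0]]
[[-0.0, -1.0, 0.0], [0.0, -0.0, -1.0], [1.0, -0.0, -0.0]]
[[0.0, -1.0, 0.0], [-0.0, -0.0, -1.0], [1.0, -0.0, -0.0]]
[[0.0, -1.0, -0.0], [-0.0, 0.0, -1.0], [1.0, 0.0, -0.0]]
[[-0.0, -1.0, 0.0], [-0.0, -0.0, -1.0], [1.0, -0.0, 0.0]]
[[0.0, -1.0, 0.0], [-0.0, -0.0, -1.0], [1.0, 0.0, -0.0]]
[[0.0, -1.0, -0.0], [-0.0, 0.0, -1.0], [1.0, -0.0, 0.0]]
[[0.0, -1.0, -0.0], [0.0, 0.0, -1.0], [1.0, 0.0, 0.0]]
[[-0.0, -1.0, 0.0], [-0.0, -0.0, -1.0], [1.0, -0.0, -0.0]]
[[0.0, -1.0, -0.0], [-0.0, 0.0, -1.0], [1.0, 0.0, -0.0]]
[[0.0, -1.0, 0.0], [-0.0, -0.0, -1.0], [1.0, 0.0, -0.0]]
[[0.0, -1.0, -0.0], [-0.0, -0.0, -1.0], [1.0, 0.0, -0.0]]
[[0.0, -1.0, 0.0], [-0.0, 0.0, -1.0], [1.0, 0.0, -0.0]]
[[0.0, -1.0, -0.0], [-0.0, -0.0, -1.0], [1.0, 0.0, 0.0]]
[[-0.0, -1.0, -0.0], [0.0, 0.0, -1.0], [1.0, -0.0, 0.0]]
```

```bash
cat > fk2.py <<'E'
from fk import D,np,R,least_squares
def fk2(P,q):
    P=np.asarray(P);A=R.identity();p=np.array([0,0,P[0]])
    A=R.from_euler("Z",-q[0]);p=p+A.apply([P[1],P[2],0])
    A=A*R.from_euler("Y",q[1]);A=A*R.from_euler("Z",-q[2]);p=p+A.apply([P[3],P[4],P[5]])
    A=A*R.from_euler("Y",q[3]);A=A*R.from_euler("Z",-q[4]);p=p+A.apply([P[6],P[7],P[8]])
    A=A*R.from_euler("Y",q[5])*R.from_euler("Z",-q[6]);p=p+A.apply([0,0,P[9]])
    B=A.as_matrix(); return p,np.c_[B[:,2],-B[:,0],-B[:,1]]
lo=np.array([-2.86,-.3,-1.38,.06,-1.56,.09,-2.69]);hi=np.array([2.86,2.09,1.24,2.45,4.7,2.05,2.69])
if __name__=="__main__":
    P0=np.array([.2,.023,0,0,0,.46,0,0,.49,.31])
    f=lambda P:np.r_[np.concatenate([(fk2(P,q)[0]-p)*100 for q,p,M in D]),.01*(P-P0)]
    o=least_squares(f,P0);print(o.x.round(4));print((np.array(f(o.x)[:-10]).reshape(-1,3)*10).round(1))
    np.save("P2.npy",o.x)
E
python3 fk2.py
cat > reach.py <<'E'
from fk2 import *; from pt import Rp,C
P=np.load("P2.npy")
def solve(nose,ang,tilt=0,grip=.0795,starts=60,seed=0):
    # desired tool: x=-port z (tilted by 'tilt' about port y), bar (tool z) at ang+180
    best=None;rng=np.random.default_rng(seed)
    c,s=np.cos(np.radians(ang)),np.sin(np.radians(ang))
    Q=np.c_[[0,0,-1],[s,-c,0],[-c,-s,0]]
    M=Rp@R.from_euler("y",tilt,degrees=True).as_matrix()@Q
    tcp=C+Rp@np.array(nose)-M[:,0]*grip
    def g(q):
        p,A=fk2(P,q); return np.r_[(p-tcp)*10,(R.from_matrix(A.T@M)).as_rotvec()*3]
    sols=[]
    for i in range(starts):
        q0=np.array([.5,-.3,-.15,2.1,-.4,.8,-.3]) if i==0 else lo+(hi-lo)*rng.random(7)
        o=least_squares(g,q0,bounds=(lo-1e-6,hi+1e-6),max_nfev=80)
        sols.append((o.cost,o.x))
    sols.sort(key=lambda t:t[0]);return sols,g
if __name__=="__main__":
    assert np.linalg.det(np.c_[[0,0,-1],[.6,-.8,0],[-.8,-.6,0]])>0
    for nose in ([0,0,.02],[0,0,-.021]):
      for ang in (47,12,-23):
        sols,g=solve(nose,ang)
        for c,x in sols[:2]: print(nose,ang,round(c,6),x.round(2),(g(x)[:3]*100).round(1),np.degrees(g(x)[3:]/3).round(1))
E
python3 reach.py
```

```text
[ 2.499e-01  3.000e-04 -1.490e-02 -0.000e+00 -1.150e-02  4.674e-01
  4.000e-04 -1.000e-04  5.129e-01  3.733e-01]
[[-0.3 -0.   0.1]
 [ 0.2  0.  -0.2]
 [-0.  -0.1 -0.2]
 [ 0.4 -0.   0.1]
 [-0.3 -0.2 -0.1]
 [ 0.   0.1  0. ]
 [-0.1  0.1 -0.2]
 [ 0.1  0.   0. ]
 [-0.  -0.  -0.1]
 [ 0.2 -0.3 -0.1]
 [-0.3  0.1  0.3]
 [ 0.   0.3  0.1]
 [-0.  -0.  -0. ]
 [ 0.1  0.1  0.3]
 [-0.1 -0.1 -0.3]]
[0, 0, 0.02] 47 0.0 [ 0.44 -0.27 -0.09  2.13 -0.31  0.82 -0.17] [ 0. -0. -0.] [-0.  0.  0.]
[0, 0, 0.02] 47 0.0 [ 0.02 -0.3   0.26  2.14 -0.14  0.8  -0.32] [ 0. -0. -0.] [ 0. -0.  0.]
[0, 0, 0.02] 12 0.0 [ 0.65 -0.27 -0.26  2.13 -0.39  0.83 -0.72] [ 0. -0. -0.] [-0.  0.  0.]
[0, 0, 0.02] 12 0.0 [ 0.29 -0.27  0.04  2.14 -0.26  0.81 -0.83] [ 0. -0. -0.] [-0.  0.  0.]
[0, 0, 0.02] -23 0.0 [ 0.4  -0.27 -0.06  2.13 -0.3   0.81 -1.4 ] [ 0. -0. -0.] [0. 0. 0.]
[0, 0, 0.02] -23 0.0 [ 0.18 -0.28  0.13  2.14 -0.21  0.8  -1.48] [ 0. -0. -0.] [0. 0. 0.]
[0, 0, -0.021] 47 0.0 [ 1.24 -0.25 -0.8   2.13 -0.59  0.79  0.06] [ 0. -0. -0.] [-0.  0.  0.]
[0, 0, -0.021] 47 0.0 [-0.05 -0.23  0.32  2.16 -0.16  0.71 -0.3 ] [ 0. -0.  0.] [ 0. -0.  0.]
[0, 0, -0.021] 12 0.0 [-0.29 -0.26  0.53  2.17 -0.05  0.7  -1.  ] [ 0. -0. -0.] [0. 0. 0.]
[0, 0, -0.021] 12 0.0 [ 0.23 -0.2   0.07  2.15 -0.26  0.71 -0.83] [ 0. -0.  0.] [0. 0. 0.]
[0, 0, -0.021] -23 0.0 [-0.08 -0.23  0.35  2.16 -0.14  0.71 -1.54] [-0. -0.  0.] [ 0.  0. -0.]
[0, 0, -0.021] -23 0.0 [ 0.15 -0.21  0.14  2.16 -0.23  0.71 -1.46] [ 0. -0. -0.] [0. 0. 0.]
```

The model fits to 0.3 mm, and the insertion poses are reachable at exactly 30°; only my path touched the q2 limit. I'll try to reproduce the controller's behaviour at that limit, so I can take the extra 4° back off.

```bash
cat > sim.py <<'E'
from fk2 import *; from pt import Rp,C
P=np.load("P2.npy")
def row(q,r,w=1.0,reg=0.0):
    p,M=fk2(P,q)
    Mt=M@R.from_euler("x",r[3],degrees=True).as_matrix(); pt=p+M@np.array(r[:3])
    def g(x):
        a,A=fk2(P,x); return np.r_[(a-pt)*10,R.from_matrix(A.T@Mt).as_rotvec()*10*w,reg*(x-q)]
    q0=np.clip(q,lo+1e-5,hi-1e-5)
    o=least_squares(g,q0,bounds=(lo-2e-3,hi+3e-3));return o.x
def show(q):
    p,M=fk2(P,q);Q=Rp.T@M;n=Rp.T@(p+M[:,0]*.0795-C)
    return "nose",(n*1000).round(1),"tx",Q[:2,0].round(3),"q",q.round(2)
if __name__=="__main__":
    tests=[([-.325,-.3,.301,1.627,.075,1.28,-.959],[(.035,-.005,.034,0)]*4,"[97 37 125] .018 -.003 q .39 -.30 -.14 1.89"),
    ([.394,-.301,-.14,1.886,-.233,1.044,-.603],[(.02,-.007,.025,0)]*3+[(.02,-.006,.02,0)],"[43 12 52] .048 .002 q .465"),
    ([.465,-.297,-.132,2.075,-.337,.853,-.407],[(.005,-.005,.014,0)]*2+[(.004,-.004,.012,0)],"[29 1 41] .067 .005 q .536 -.3 -.153 2.12"),
    ([-.176,.709,.192,.439,-.128,2.052,-1.024],[(-.03,0,0,0)]*3,"tcp .7228,.0613,.499 tx world .006"),
    ]
    for w in (.02,.1,.3,1):
      for reg in (.01,.1):
        for q,rs,exp in tests:
            q=np.array(q)
            for r in rs:q=row(q,r,w,reg)
            print(w,reg,*show(q),"| exp",exp)
E
python3 sim.py
```

```text
0.02 0.01 nose [33.7 19.  87. ] tx [-0.045 -0.   ] q [ 0.32 -0.3  -0.04  1.99 -0.2   1.01 -0.59] | exp [97 37 125] .018 -.003 q .39 -.30 -.14 1.89
0.02 0.01 nose [ 0.   9.6 45.1] tx [-0.019  0.015] q [ 0.46 -0.3  -0.1   2.1  -0.31  0.9  -0.42] | exp [43 12 52] .048 .002 q .465
0.02 0.01 nose [ 1.1  1.9 36.3] tx [0.024 0.019] q [ 0.52 -0.3  -0.13  2.14 -0.39  0.85 -0.3 ] | exp [29 1 41] .067 .005 q .536 -.3 -.153 2.12
0.02 0.01 nose [327.4 178.4 173.7] tx [-0.404 -0.007] q [-0.18  0.66  0.22  0.33 -0.15  2.05 -1.03] | exp tcp .7228,.0613,.499 tx world .006
0.02 0.1 nose [18.7 16.3 94.6] tx [-0.155 -0.03 ] q [-0.26 -0.3   0.38  1.93  0.08  1.13 -0.86] | exp [97 37 125] .018 -.003 q .39 -.30 -.14 1.89
0.02 0.1 nose [-4.6  7.  46.7] tx [-0.063 -0.012] q [ 0.41 -0.29 -0.1   2.08 -0.23  0.93 -0.53] | exp [43 12 52] .048 .002 q .465
0.02 0.1 nose [-0.3  0.5 36.6] tx [0.008 0.001] q [ 0.48 -0.3  -0.11  2.13 -0.33  0.85 -0.37] | exp [29 1 41] .067 .005 q .536 -.3 -.153 2.12
0.02 0.1 nose [327.4 178.3 173.7] tx [-0.404 -0.008] q [-0.17  0.65  0.2   0.33 -0.13  2.05 -1.03] | exp tcp .7228,.0613
[... 2637 characters left out ...]
6 -.3 -.153 2.12
1 0.01 nose [265.7 177.5 152.4] tx [-0.522 -0.009] q [-0.19  0.61  0.19  0.51 -0.11  2.05 -1.02] | exp tcp .7228,.0613,.499 tx world .006
1 0.1 nose [47.  14.8 80.9] tx [-0.006 -0.011] q [ 0.36 -0.3  -0.07  2.   -0.23  0.96 -0.57] | exp [97 37 125] .018 -.003 q .39 -.30 -.14 1.89
1 0.1 nose [11.6  3.7 38.2] tx [ 0.015 -0.001] q [ 0.46 -0.3  -0.11  2.11 -0.32  0.84 -0.41] | exp [43 12 52] .048 .002 q .465
1 0.1 nose [ 7.4 -2.7 31.5] tx [0.046 0.003] q [ 0.53 -0.3  -0.14  2.15 -0.4   0.81 -0.3 ] | exp [29 1 41] .067 .005 q .536 -.3 -.153 2.12
1 0.1 nose [265.7 177.5 152.4] tx [-0.522 -0.009] q [-0.19  0.61  0.19  0.51 -0.11  2.05 -1.02] | exp tcp .7228,.0613,.499 tx world .006
```

Call:
move_arm:
  commands:
    - [[0,-0.008,0.012,0,1],[0,-0.008,0.012,0,1]]

```text
time_s: 16.9
eef_pos: [0.5229, -0.138, 0.2414]
tcp_rot: [0.834, 0.18, -0.438, 0.285]
contact_force: [-0.6, -0.7, -2.1]
grip_width: 0.0201
```

```bash
python3 pt.py .03
```

```text
t 16.9 p [ 0.5229 -0.138   0.2414] g 0.0201 F [-0.6 -0.7 -2.1] T [-0.05  1.04  0.  ] q [ 0.572 -0.301 -0.154  2.154 -0.446  0.803 -0.224]
[[0.553, 0.549, -0.627], [0.05, -0.773, -0.632], [-0.832, 0.318, -0.455]]
nose in port mm [10.6 -5.6 31.5] bar ang 36.0 tool x in port [ 0.064  0.011 -0.998] tilt err deg 3.8
shift tool mm to stand [  0.9 -10.8   5.4]
F port [-1.6 -0.6 -1.5]
```

Call:
move_arm:
  commands:
    - [[-0.008,-0.0135,0.005,0,1],[-0.008,-0.0135,0.005,0,1]]

```text
time_s: 17.15
eef_pos: [0.5142, -0.136, 0.2324]
tcp_rot: [0.831, 0.187, -0.443, 0.28]
contact_force: [-0.4, 0.1, -2.0]
grip_width: 0.0196
```

```bash
python3 pt.py .03
```

```text
t 17.15 p [ 0.5142 -0.136   0.2324] g 0.0196 F [-0.4  0.1 -2. ] T [-0.11  0.98  0.03] q [ 0.583 -0.301 -0.155  2.166 -0.457  0.818 -0.206]
[[0.538, 0.559, -0.631], [0.063, -0.773, -0.631], [-0.84, 0.3, -0.451]]
nose in port mm [-2.5 -1.9 27.9] bar ang 35.9 tool x in port [ 0.049  0.025 -0.999] tilt err deg 3.1
shift tool mm to stand [-1.9 -0.  -3.2]
F port [-1.3  0.1 -1.5]
```

Call:
move_arm:
  commands:
    - [[-0.014,-0.005,0.007,0,1],[-0.014,-0.005,0.007,0,1]]

```text
time_s: 17.4
eef_pos: [0.503, -0.1495, 0.2402]
tcp_rot: [0.828, 0.195, -0.446, 0.277]
contact_force: [-0.3, -0.3, -2.2]
grip_width: 0.0201
```

```bash
python3 pt.py .03
```

```text
t 17.4 p [ 0.503  -0.1495  0.2402] g 0.0201 F [-0.3 -0.3 -2.2] T [-0.2   0.95 -0.04] q [ 0.637 -0.301 -0.154  2.145 -0.476  0.878 -0.152]
[[0.526, 0.57, -0.632], [0.076, -0.771, -0.632], [-0.847, 0.285, -0.449]]
nose in port mm [-10.2 -13.4  40.7] bar ang 36.0 tool x in port [ 0.035  0.039 -0.999] tilt err deg 3.0
shift tool mm to stand [ 11.5  -4.7 -15.6]
F port [-1.4 -0.2 -1.7]
```

Call:
move_arm:
  commands:
    - [[0.004,-0.002,-0.008,0,1],[0.004,-0.003,-0.008,0,1],[0,0,0,-10,1]]

```text
time_s: 17.77
eef_pos: [0.516, -0.1349, 0.2405]
tcp_rot: [0.801, 0.233, -0.427, 0.35]
contact_force: [0.6, -0.4, -2.2]
grip_width: 0.0198
```

```bash
python3 pt.py .02
```

```text
t 17.775 p [ 0.516  -0.1349  0.2405] g 0.0198 F [ 0.6 -0.4 -2.2] T [-0.12  0.98  0.01] q [ 0.598 -0.292 -0.166  2.138 -0.456  0.853 -0.032]
[[0.528, 0.671, -0.521], [0.074, -0.647, -0.758], [-0.846, 0.361, -0.391]]
nose in port mm [ 2.2  0.1 34. ] bar ang 46.2 tool x in port [ 0.037  0.037 -0.999] tilt err deg 3.0
shift tool mm to stand [13.9 -1.5  2.3]
F port [-0.6 -0.4 -2.2]
```

Run:
```python
from h import *
a=get_image("scene");b=get_image("side")
A=cv2.resize(a["frame"][80:220,110:250,::-1],(560,560),interpolation=2)
B=cv2.resize(b["frame"][50:190,290:430,::-1],(560,560),interpolation=2)
cv2.imwrite("pics/pre.png",cv2.resize(np.hstack([A,B]),(800,400)))
cv2.imwrite("pics/preB.png",B)
```

```text
(no output)
```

View pics/pre.png

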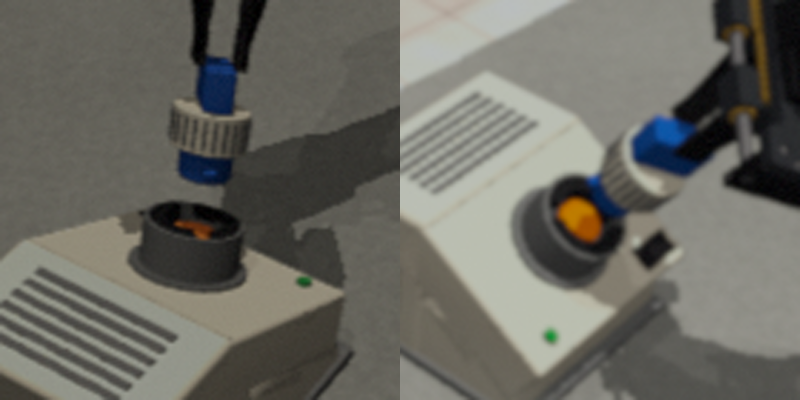

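```bash
python3 - <<'E'
from h import *; from pt import Rp,C
s=observe();M=R.from_quat(s["tcp_rot"]).as_matrix()
a=get_image("scene");b=get_image("side")
for p,n in ((a,"a"),(b,"b")):
    im=cv2.resize(p["frame"],None,fx=5,fy=5,interpolation=2)[:,:,::-1].copy()
    def poly(Rm,c,r,z,col):
        t=np.linspace(0,2*np.pi,60);pts=[proj(p,c+Rm@np.array([r*np.cos(k),r*np.sin(k),z])) for k in t]
        cv2.polylines(im,[np.array([[x[1]*5+2,x[0]*5+2] for x in pts],np.int32)],True,col,1)
    poly(Rp,C,.0375,0,(0,255,0));poly(Rp,C,.0215,0,(0,255,255))
    Rc=np.c_[-M[:,2],M[:,1],-M[:,0]]; o=s["eef_pos"]+M[:,0]*.0795
    poly(Rc,o,.017,0,(0,0,255));poly(Rc,o,.028,.024,(0,0,255));poly(Rc,o,.028,.054,(0,0,255))
    r,c=proj(p,C+Rp@[0,0,.03]);r,c=int(r*5),int(c*5)
    cv2.imwrite(f"pics/ov{n}.png",im[max(0,r-260):r+260,c-260:c+260])
E
python3 -c "
import cv2,numpy as np
cv2.imwrite('pics/ov.png',cv2.resize(np.hstack([cv2.imread('pics/ova.png')[:500],cv2.imread('pics/ovb.png')[:500]]),(800,385)))"
```

```text
(no output)
```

View pics/ov.png

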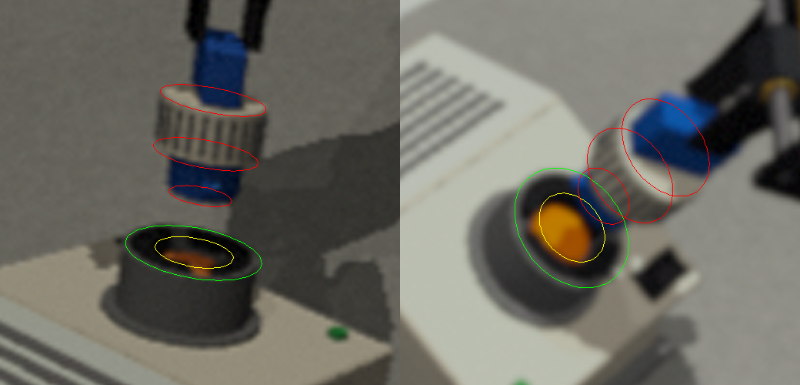

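The overlay agrees within about 2 mm. I'll descend to the mouth.

Call:
move_arm:
  commands:
    - [[0.012,-0.001,0.001,0,1],[0.01,0,0,0,1],[0,0,0,0,1]]

```text
time_s: 18.35
eef_pos: [0.5265, -0.1333, 0.219]
tcp_rot: [0.803, 0.23, -0.428, 0.344]
contact_force: [0.6, -0.4, -1.7]
grip_width: 0.0199
```

```bash
python3 pt.py -.007
```

```text
t 18.35 p [ 0.5265 -0.1333  0.219 ] g 0.0199 F [ 0.6 -0.4 -1.7] T [-0.12  0.93  0.02] q [ 0.591 -0.253 -0.179  2.153 -0.463  0.797 -0.038]
[[0.527, 0.665, -0.529], [0.075, -0.656, -0.751], [-0.847, 0.356, -0.396]]
nose in port mm [ 0.5  1.  10. ] bar ang 45.5 tool x in port [ 0.036  0.038 -0.999] tilt err deg 3.0
shift tool mm to stand [16.9  0.3  2. ]
F port [-0.4 -0.4 -1.8]
```

Call:
move_arm:
  commands:
    - [[0.008,0,0.001,-1.5,1],[0.006,0,0.001,0,1],[0,0,0,0,1]]

```text
time_s: 18.73
eef_pos: [0.534, -0.1345, 0.2061]
tcp_rot: [0.799, 0.235, -0.425, 0.356]
contact_force: [0.4, -0.8, -1.5]
grip_width: 0.0202
```

```bash
python3 pt.py -.012
```

```text
t 18.725 p [ 0.534  -0.1345  0.2061] g 0.0202 F [ 0.4 -0.8 -1.5] T [-0.16  0.86 -0.04] q [ 0.582 -0.225 -0.179  2.159 -0.467  0.761 -0.004]
[[0.528, 0.678, -0.511], [0.074, -0.636, -0.768], [-0.846, 0.368, -0.386]]
nose in port mm [ 0.7 -0.8 -4.8] bar ang 47.0 tool x in port [ 0.038  0.037 -0.999] tilt err deg 3.0
shift tool mm to stand [ 7.2 -1.1  0.2]
F port [-0.5 -0.8 -1.5]
```

Call:
move_arm:
  commands:
    - [[0.004,-0.001,0,0,1],[0.004,0,0,0,1],[0,0,0,0,1]]

```text
time_s: 19.1
eef_pos: [0.5411, -0.1328, 0.2063]
tcp_rot: [0.801, 0.234, -0.421, 0.357]
contact_force: [-2.3, 0.7, -1.2]
grip_width: 0.0201
```

```bash
python3 pt.py -.022
```

```text
t 19.1 p [ 0.5411 -0.1328  0.2063] g 0.0201 F [-2.3  0.7 -1.2] T [-0.18  1.55  0.09] q [ 0.578 -0.217 -0.183  2.156 -0.473  0.745 -0.004]
[[0.537, 0.675, -0.507], [0.074, -0.636, -0.768], [-0.841, 0.375, -0.391]]
nose in port mm [ 7.7  0.3 -8.2] bar ang 47.1 tool x in port [ 0.048  0.036 -0.998] tilt err deg 3.4
shift tool mm to stand [13.4 -5.6  6.3]
F port [-2.5  0.8  0.1]
```

```bash
cat > ov.py <<'E'
from h import *; from pt import Rp,C
import sys
s=observe();M=R.from_quat(s["tcp_rot"]).as_matrix()
o_=[]
for n in ("scene","side"):
    p=get_image(n)
    im=cv2.resize(p["frame"],None,fx=6,fy=6,interpolation=2)[:,:,::-1].copy()
    def poly(Rm,c,r,z,col):
        t=np.linspace(0,2*np.pi,60);pts=[proj(p,c+Rm@np.array([r*np.cos(k),r*np.sin(k),z])) for k in t]
        cv2.polylines(im,[np.array([[x[1]*6+3,x[0]*6+3] for x in pts],np.int32)],True,col,1)
    if len(sys.argv)>2:
        poly(Rp,C,.0375,0,(0,255,0))
        Rc=np.c_[-M[:,2],M[:,1],-M[:,0]]; o=s["eef_pos"]+M[:,0]*.0795
        poly(Rc,o,.028,.024,(0,0,255));poly(Rc,o,.028,.054,(0,0,255))
    r,c=proj(p,C+Rp@[0,0,.03]);r,c=int(r*6),int(c*6)
    im=np.pad(im,((300,300),(300,300),(0,0)));o_.append(im[r+50:r+550,c+100:c+500])
cv2.imwrite("pics/"+sys.argv[1],np.hstack(o_))
E
python3 ov.py c1.png 1
```

```text
(no output)
```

View pics/c1.png

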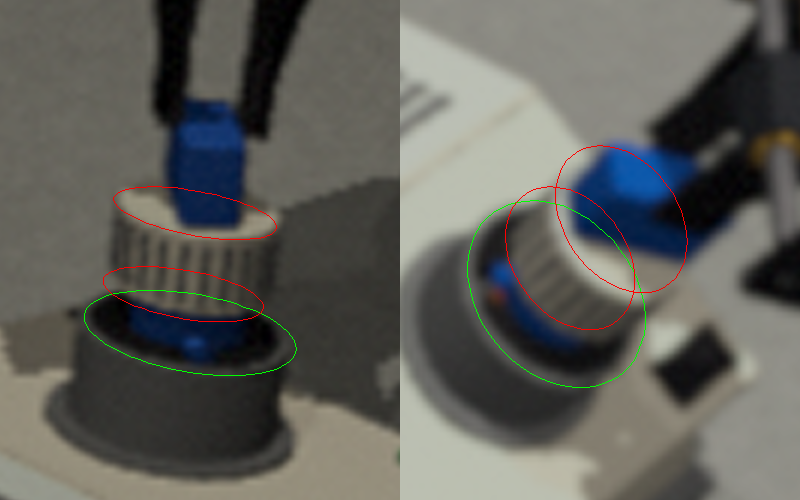

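The lugs are resting on the lip: the nose is 8 mm deep, which matches the given figure. The top of the cartridge leaned uphill as it stopped. I'll bring the TCP back over the axis and sweep for the slots, with a light push, towards the larger angles that the pictures suggest.

Call:
move_arm:
  commands:
    - [[-0.001,-0.003,0.003,0,1],[0.001,-0.001,0.001,-2,1],[0.002,0,0,-2,1],[0.002,0,0,0,1]]

```text
time_s: 19.7
eef_pos: [0.5401, -0.1339, 0.2032]
tcp_rot: [0.788, 0.247, -0.41, 0.387]
contact_force: [-1.5, 0.1, 1.7]
grip_width: 0.0205
```

```bash
python3 pt.py -.022
```

```text
t 19.7 p [ 0.5401 -0.1339  0.2032] g 0.0205 F [-1.5  0.1  1.7] T [-0.02  1.02  0.04] q [ 0.566 -0.219 -0.169  2.167 -0.48   0.731  0.08 ]
[[0.542, 0.706, -0.455], [0.072, -0.579, -0.812], [-0.837, 0.408, -0.365]]
nose in port mm [  5.8  -0.9 -10.3] bar ang 51.3 tool x in port [ 0.055  0.034 -0.998] tilt err deg 3.7
shift tool mm to stand [11.4 -5.3  3.6]
F port [-0.5  0.2  2.2]
```

Call:
move_arm:
  commands:
    - [[0.003,-0.001,0.001,0,1],[0.003,0,0,-1.5,1],[0.003,0,0,-1.5,1]]

```text
time_s: 20.08
eef_pos: [0.544, -0.1338, 0.1943]
tcp_rot: [0.777, 0.258, -0.403, 0.409]
contact_force: [-2.7, 0.8, 2.4]
grip_width: 0.0203
```

```bash
python3 pt.py -.022;python3 ov.py c2.png
```

```text
t 20.075 p [ 0.544  -0.1338  0.1943] g 0.0203 F [-2.7  0.8  2.4] T [0.13 0.86 0.17] q [ 0.555 -0.202 -0.166  2.173 -0.483  0.707  0.139]
[[0.543, 0.73, -0.415], [0.072, -0.533, -0.843], [-0.837, 0.428, -0.342]]
nose in port mm [  4.8  -1.  -20. ] bar ang 54.4 tool x in port [ 0.055  0.034 -0.998] tilt err deg 3.7
shift tool mm to stand [ 1.7 -4.5  2.1]
F port [-1.1  1.   3.4]
```

View pics/c2.png

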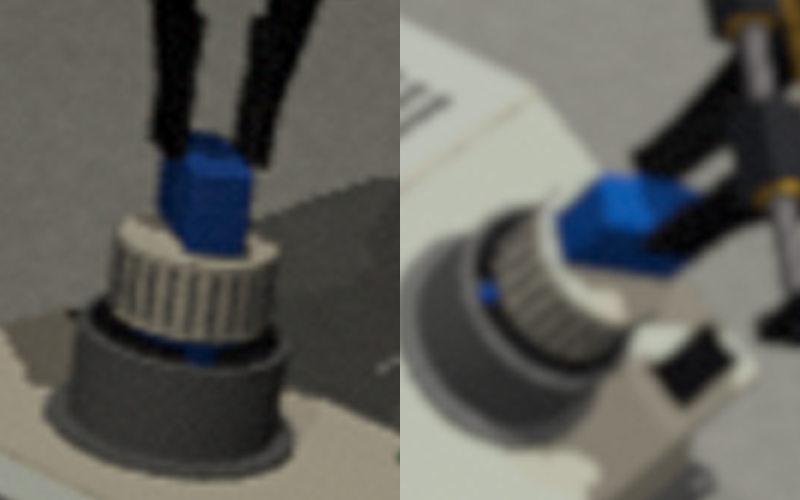

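It's dropping into the slots at about 52–54°: the lug is seen sunk in the slot, and the axial force matches the spring. I'll push on.

Call:
move_arm:
  commands:
    - [[0.003,-0.001,0,0,1],[0.003,0,0,0,1],[0.002,0,0,0,1]]

```text
time_s: 20.55
eef_pos: [0.5472, -0.131, 0.1918]
tcp_rot: [0.778, 0.259, -0.402, 0.408]
contact_force: [-28.1, 1.2, 23.2]
grip_width: 0.0205
```

```bash
python3 pt.py -.022
```

```text
t 20.55 p [ 0.5472 -0.131   0.1918] g 0.0205 F [-28.1   1.2  23.2] T [0.38 3.21 0.48] q [ 0.551 -0.194 -0.168  2.172 -0.487  0.7    0.139]
[[0.543, 0.731, -0.413], [0.076, -0.532, -0.843], [-0.836, 0.426, -0.344]]
nose in port mm [  6.5   1.8 -23.8] bar ang 54.5 tool x in port [ 0.055  0.038 -0.998] tilt err deg 3.8
shift tool mm to stand [-2.2 -4.1  5.1]
F port [-12.6   3.2  34. ]
```

Call:
move_arm:
  commands:
    - [[-0.001,-0.003,0.002,3,1],[0.0,0,0,6,1]]

```text
time_s: 20.8
eef_pos: [0.5445, -0.1329, 0.1929]
tcp_rot: [0.809, 0.224, -0.42, 0.345]
contact_force: [-2.6, -0.9, 4.0]
grip_width: 0.0202
```

```bash
python3 pt.py -.022
```

```text
t 20.8 p [ 0.5445 -0.1329  0.1929] g 0.0202 F [-2.6 -0.9  4. ] T [-0.2   0.87 -0.04] q [ 0.573 -0.202 -0.183  2.178 -0.496  0.701 -0.01 ]
[[0.547, 0.653, -0.525], [0.072, -0.661, -0.747], [-0.834, 0.37, -0.408]]
nose in port mm [  4.9  -0.2 -21.4] bar ang 45.2 tool x in port [ 0.059  0.034 -0.998] tilt err deg 3.9
shift tool mm to stand [ 0.3 -3.6  3.3]
F port [-0.3 -0.7  4.8]
```

The spring force is about 6.5 N and it turns freely. I'll turn clockwise while holding the depth.

Call:
move_arm:
  commands:
    - [[0.001,-0.001,0.001,8,1],[0.001,0,0,8,1],[0.001,0,0,8,1]]

```text
time_s: 21.18
eef_pos: [0.5467, -0.1346, 0.1925]
tcp_rot: [0.865, 0.127, -0.456, 0.165]
contact_force: [-7.1, 0.9, 11.3]
grip_width: 0.02
```

```bash
python3 pt.py -.022
```

```text
t 21.175 p [ 0.5467 -0.1346  0.1925] g 0.02 F [-7.1  0.9 11.3] T [0.47 0.68 0.44] q [ 0.63  -0.199 -0.234  2.177 -0.517  0.695 -0.424]
[[0.551, 0.37, -0.748], [0.069, -0.913, -0.401], [-0.831, 0.17, -0.529]]
nose in port mm [  7.   -2.3 -22.9] bar ang 20.4 tool x in port [ 0.065  0.03  -0.997] tilt err deg 4.1
shift tool mm to stand [-1.3 -4.6  5.6]
F port [-0.5  1.4 13.3]
```

Call:
move_arm:
  commands:
    - [[0,-0.002,0,8,1],[0.0005,-0.001,0,8,1],[0.0005,0,0,8,1]]

```text
time_s: 21.55
eef_pos: [0.5474, -0.134, 0.1932]
tcp_rot: [0.881, 0.024, -0.471, -0.023]
contact_force: [-5.4, 1.1, 7.7]
grip_width: 0.0203
```

```bash
python3 pt.py -.022; python3 ov.py c3.png
```

```text
t 21.55 p [ 0.5474 -0.134   0.1932] g 0.0203 F [-5.4  1.1  7.7] T [0.09 1.09 0.29] q [ 0.687 -0.204 -0.288  2.178 -0.533  0.693 -0.846]
[[0.555, 0.02, -0.832], [0.064, -0.998, 0.019], [-0.829, -0.064, -0.555]]
nose in port mm [  8.2  -2.2 -22.6] bar ang 175.6 tool x in port [ 0.068  0.025 -0.997] tilt err deg 4.2
shift tool mm to stand [-1.1 -1.6  8.3]
F port [-0.8  1.5  9.3]
```

View pics/c3.png

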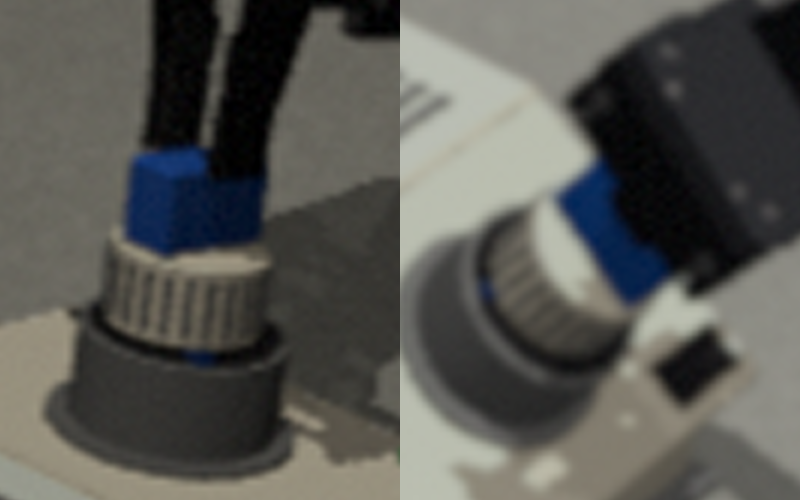

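Call:
move_arm:
  commands:
    - [[0.0005,-0.001,0.001,8,1],[0.0005,0,0,6,1],[0,0,0,5,1]]

```text
time_s: 22.02
eef_pos: [0.547, -0.1346, 0.1931]
tcp_rot: [0.865, -0.057, -0.468, -0.17]
contact_force: [-5.3, -0.2, 3.8]
grip_width: 0.0201
```

```bash
python3 pt.py -.017; python3 -c "
from h import *
s=observe();M=R.from_quat(s['tcp_rot']).as_matrix();print('T tool',M.T@np.array(s['ft_torque']))"
```

```text
t 22.025 p [ 0.547  -0.1346  0.1931] g 0.0201 F [-5.3 -0.2  3.8] T [-0.28  1.33  0.43] q [ 0.734 -0.207 -0.33   2.179 -0.546  0.695 -1.173]
[[0.556, -0.258, -0.791], [0.061, -0.936, 0.348], [-0.829, -0.242, -0.504]]
nose in port mm [  7.9  -3.  -22.4] bar ang 156.2 tool x in port [ 0.069  0.022 -0.997] tilt err deg 4.2
shift tool mm to stand [-5.9  0.2  8.1]
F port [-2.7  0.2  5.9]
T tool [-0.42852809 -1.27675013  0.46571206]
```

Call:
move_arm:
  commands:
    - [[0,0,0,5,1],[0,0,0,3,1]]

```text
time_s: 22.28
eef_pos: [0.5465, -0.1346, 0.1928]
tcp_rot: [0.851, -0.089, -0.464, -0.229]
contact_force: [-2.1, 0.2, 3.7]
grip_width: 0.0205
```

```bash
cat > tq.py <<'E'
from h import *
s=observe();M=R.from_quat(s['tcp_rot']).as_matrix();print('T tool',(M.T@np.array(s['ft_torque'])).round(2))
E
python3 pt.py -.017; python3 tq.py
```

```text
t 22.275 p [ 0.5465 -0.1346  0.1928] g 0.0205 F [-2.1  0.2  3.7] T [-0.69  0.91  1.01] q [ 0.754 -0.208 -0.348  2.178 -0.548  0.697 -1.308]
[[0.554, -0.364, -0.749], [0.06, -0.88, 0.472], [-0.83, -0.306, -0.465]]
nose in port mm [  7.1  -3.1 -22.4] bar ang 148.4 tool x in port [ 0.067  0.021 -0.998] tilt err deg 4.0
shift tool mm to stand [-5.8  0.8  7.4]
F port [0.1 0.4 4.3]
T tool [-1.16 -0.86  0.47]
```

The turning torque rose sharply to 1.2 N m, so that's the stop. I'll let it rise into the notches.

Call:
move_arm:
  commands:
    - [[-0.002,0,0,0,1],[-0.002,0,0,0,1],[-0.002,0,0,0,1]]

```text
time_s: 22.65
eef_pos: [0.5419, -0.1328, 0.1924]
tcp_rot: [0.851, -0.087, -0.467, -0.223]
contact_force: [9.4, -0.9, -10.3]
grip_width: 0.0207
```

```bash
python3 pt.py -.017; python3 tq.py
```

```text
t 22.65 p [ 0.5419 -0.1328  0.1924] g 0.0207 F [  9.4  -0.9 -10.3] T [-0.9   0.26  0.6 ] q [ 0.753 -0.216 -0.346  2.183 -0.545  0.706 -1.301]
[[0.549, -0.356, -0.756], [0.061, -0.885, 0.461], [-0.834, -0.299, -0.464]]
nose in port mm [  2.6  -0.8 -20.6] bar ang 149.1 tool x in port [ 0.061  0.023 -0.998] tilt err deg 3.7
shift tool mm to stand [-3.8  0.4  2.5]
F port [  2.9  -1.6 -13.6]
T tool [-0.98 -0.09  0.52]
```

A tension of 13 N at nearly the old depth suggests friction at the stop, from the remaining twist, is keeping the lugs from rising. I'll relieve the twist.

Call:
move_arm:
  commands:
    - [[0.0,0,0,-4,1],[0,0,0,-3,1]]

```text
time_s: 22.9
eef_pos: [0.5422, -0.1333, 0.1921]
tcp_rot: [0.864, -0.057, -0.471, -0.168]
contact_force: [-2.4, -0.7, 3.4]
grip_width: 0.0201
```

```bash
python3 pt.py -.017; python3 tq.py
```

```text
t 22.9 p [ 0.5422 -0.1333  0.1921] g 0.0201 F [-2.4 -0.7  3.4] T [-0.19  0.62 -0.04] q [ 0.734 -0.215 -0.33   2.183 -0.538  0.703 -1.178]
[[0.549, -0.257, -0.795], [0.06, -0.937, 0.344], [-0.834, -0.236, -0.499]]
nose in port mm [  2.6  -1.5 -21. ] bar ang 156.5 tool x in port [ 0.061  0.021 -0.998] tilt err deg 3.7
shift tool mm to stand [-4.1 -0.5  2.8]
F port [-0.4 -0.5  4.1]
T tool [-0.04 -0.52  0.38]
```

Call:
move_arm:
  commands:
    - [[-0.002,0,0,0,1],[-0.002,0,0,0,1]]

```text
time_s: 23.15
eef_pos: [0.5408, -0.1339, 0.1956]
tcp_rot: [0.864, -0.058, -0.47, -0.169]
contact_force: [15.8, -1.3, -12.2]
grip_width: 0.0201
```

```bash
python3 pt.py -.017; python3 tq.py
```

```text
t 23.15 p [ 0.5408 -0.1339  0.1956] g 0.0201 F [ 15.8  -1.3 -12.2] T [-0.5  -0.63 -0.28] q [ 0.735 -0.222 -0.327  2.183 -0.54   0.71  -1.178]
[[0.551, -0.258, -0.794], [0.059, -0.936, 0.346], [-0.832, -0.237, -0.501]]
nose in port mm [  3.3  -2.  -17.2] bar ang 156.4 tool x in port [ 0.063  0.021 -0.998] tilt err deg 3.8
shift tool mm to stand [-0.4 -0.5  3.8]
F port [  7.5  -2.4 -18.4]
T tool [-0.08  0.79  0.32]
```

It's now at 17.2 mm and holds against an 18 N pull, so it's locked. I'll relax the pull, release and withdraw.

Call:
move_arm:
  commands:
    - [[0.001,0,0,0,1],[0,0,0,0,-0.1],[0,0,0,0,-0.1],[0,0,0,0,-0.1],[-0.01,0,0,0,-0.1],[-0.03,0,0,0,-0.1]]

```text
time_s: 23.9
eef_pos: [0.5172, -0.1346, 0.2261]
tcp_rot: [0.863, -0.057, -0.473, -0.171]
contact_force: [0.0, -0.3, 0.7]
grip_width: 0.0476
```

```bash
python3 pt.py -.017;python3 ov.py c4.png
```

```text
t 23.9 p [ 0.5172 -0.1346  0.2261] g 0.0476 F [ 0.  -0.3  0.7] T [ 0.    0.74 -0.01] q [ 0.743 -0.299 -0.291  2.174 -0.537  0.812 -1.179]
[[0.546, -0.26, -0.796], [0.064, -0.935, 0.348], [-0.835, -0.241, -0.494]]
nose in port mm [-2.3 -0.7 20.9] bar ang 156.2 tool x in port [ 0.058  0.025 -0.998] tilt err deg 3.6
shift tool mm to stand [38.   0.3 -0.2]
F port [ 0.3 -0.3  0.6]
```

View pics/c4.png

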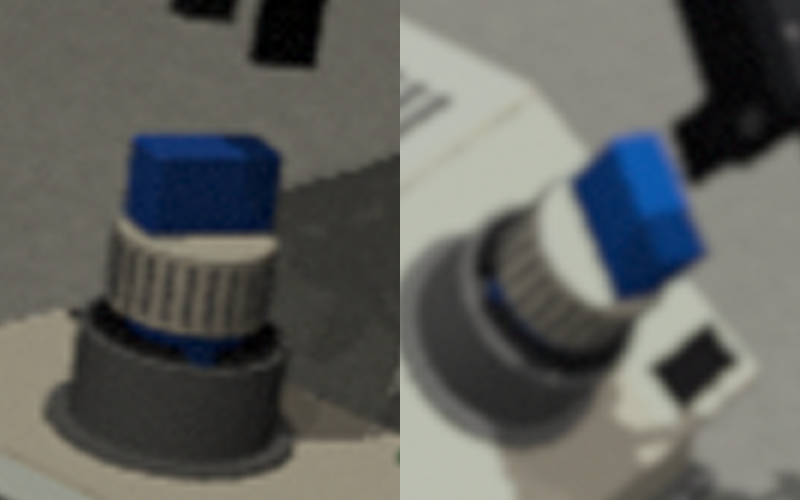

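The gripper is off and the cartridge sits straight in the port. I'll back away and check the depth with an overlay at 17 mm (red) and 10 mm (yellow).

Call:
move_arm:
  commands:
    - [[-0.03,0,0,0,-0.1],[-0.03,0,0,0,-0.1],[0,0,0,0,-0.1]]

```text
time_s: 24.38
eef_pos: [0.5116, -0.1533, 0.2717]
tcp_rot: [0.859, -0.05, -0.48, -0.173]
contact_force: [-0.1, 0.3, 0.0]
grip_width: 0.0479
```

Run:
```python
from h import *; from pt import Rp,C
o_=[]
for n in ("scene","side"):
    p=get_image(n)
    im=cv2.resize(p["frame"],None,fx=6,fy=6,interpolation=2)[:,:,::-1].copy()
    def poly(r,z,col):
        pts=[proj(p,C+Rp@np.array([r*np.cos(k),r*np.sin(k),z])) for k in np.linspace(0,2*np.pi,60)]
        cv2.polylines(im,[np.array([[x[1]*6+3,x[0]*6+3] for x in pts],np.int32)],True,col,1)
    poly(.0375,0,(0,255,0)); poly(.028,.037,(0,0,255)); poly(.028,.007,(0,0,255)); poly(.028,.044,(0,255,255))
    r,c=proj(p,C+Rp@[0,0,.03]);r,c=int(r*6),int(c*6)
    im=np.pad(im,((300,300),(300,300),(0,0)));o_.append(im[r+50:r+550,c+100:c+500])
cv2.imwrite("pics/c5.png",np.hstack(o_))
a=get_image("scene");b=get_image("side")
for l in ("jar","carton","tape"):
    x=mark_of(l,a);y=mark_of(l,b)
    if x and y: print(l,tri([ray(a,x[0]["pixel"]),ray(b,y[0]["pixel"])])[0].round(3))
# cartridge marks
for l in ("cartridge","grip_bar"):
    for p in (a,b): print(l,[(np.round(d["pixel"],1).tolist(),round(d["p"],2)) for d in mark_of(l,p)],"pred17",proj(p,C+Rp@[0,0,-.017+(.077 if l=="grip_bar" else 0)]).round(1),"pred10",proj(p,C+Rp@[0,0,-.010+(.077 if l=="grip_bar" else 0)]).round(1))
```

```text
jar [ 0.546  0.173 -0.003]
carton [ 0.682  0.131 -0.003]
tape [ 0.44   0.073 -0.009]
cartridge [([301.9, 430.1], 0.98), ([324.1, 359.6], 0.88), ([162.0, 176.6], 0.81), ([231.9, 390.0], 0.75), ([253.3, 423.0], 0.72)] pred17 [164.3 177.7] pred10 [161.3 178.2]
cartridge [([280.4, 163.5], 0.87), ([341.5, 257.5], 0.86), ([126.1, 351.2], 0.79), ([372.8, 218.5], 0.76), ([351.2, 161.7], 0.6)] pred17 [128.4 351.5] pred10 [127.  353.2]
grip_bar [([229.0, 433.6], 0.93), ([305.5, 365.6], 0.88), ([214.2, 392.6], 0.82), ([280.5, 436.9], 0.76), ([132.0, 182.7], 0.59)] pred17 [130.8 182.7] pred10 [127.6 183.1]
grip_bar [([319.1, 260.0], 0.81), ([334.3, 149.6], 0.74), ([250.1, 327.7], 0.7), ([355.2, 214.2], 0.66), ([256.6, 155.8], 0.61), ([115.2, 371.6], 0.56)] pred17 [111.4 371.3] pred10 [109.7 373.3]
```

View pics/c5.png

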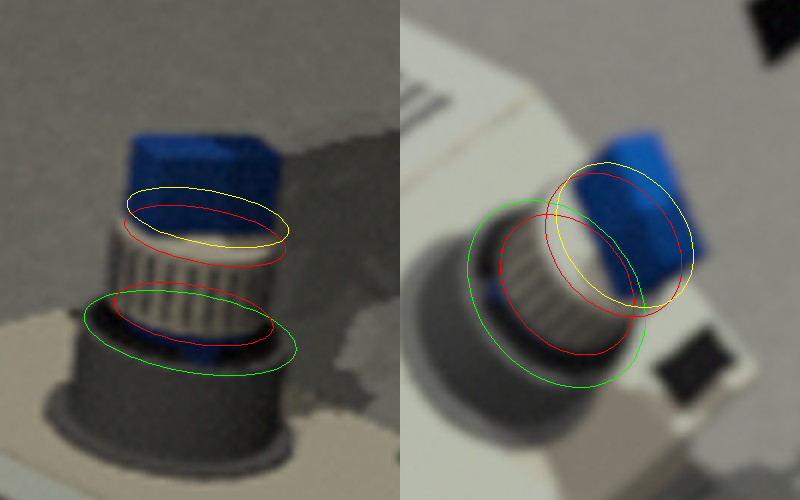

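```bash
python3 -c "
from rig import ticket,observe
print(observe()['contact_force']);print(ticket.close_job())"
```

```text
[ 1.23401979 -0.135805   -0.06040509]
the job is handed in; nothing more can be done
None
```

The blue and white cartridge is locked in the port and released, and the job is handed in; the hand-in gives no verdict.

**What I did:**
- I gripped the cartridge by its bar. Moves only turn about the tool's own axis, so I got the 30° tilt by driving the arm against a joint limit.
- I felt for the slots, and they let the lugs in at about 52–54° from port +x. I pushed to about 23 mm, turned it clockwise to the stop (torque rose to about 1.2 N m) and relieved the twist so the lugs could rise.

**Last checks:**
- **Locked:** before release the nose was at about 17.2 mm, up from about 21 mm, and it held against an 18 N pull.
- **Released:** the pictures show it sitting in line with the port with the gripper clear and no wrist force. They put the depth at 17 mm only to within a millimetre or two.
- **Bystanders:** the jar and tape roll measure within about 7 mm of where they started. The carton's two fixes differ by up to 15 mm, mostly in height. That is within the trained networks' scatter, and I never went low near any of them.

**What disagreed or went wrong:**
- My port position was about 2–3 mm off in the overlay.
- The tool stayed 3–4° off the port axis during the insertion, and the cartridge gave slightly in the grip.
- Early on, the arm went straight at full reach. The wrist force briefly read 91 N, under the 120 N limit, and one joint read 0.057 against its 0.06 limit.
- Two other joints read up to 0.004 rad past their limits while I leaned on them. If those limits allow no margin, that could count as passing a joint's range.

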